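# Load the bottle carousel and vent the screw caps

### The arm

A 6-joint arm with a two-finger parallel gripper is mounted at the origin on the work surface. World frame = base frame: x ahead of the robot, y to its left, z up, the work surface at z = 0. Lengths are in m, angles in rad, forces in N, time in s.
With the tool pointing down it reaches from about 0.35 to 0.775 m from the base axis. Payload 5.5 kg.
Tool frame: the origin (TCP) lies at the very end of the fingers, on their centre line; the grasp point (between the pads) lies 19 mm behind it; z points along the fingers, y is the direction in which the jaws open and shut (so a half turn about z gives the same grasp; the last joint's range is limited). The gripper opens to 85 mm and grips with 20 to 120 N. Pads are 22 mm wide; open, the fingers measure 114 mm over their backs; the gripper's body (76 mm by 85 mm) begins 54 mm behind the grasp point. The pads swing forward as they close: fully open they stand 13 mm farther back than shut.
Start: joints at [-1.338, 0.313, 0.046, 1.304, 0, 1.431], TCP at [0.209, -0.536, 0.231] pointing down, gripper open.
Joint ranges: [-2.76, 2.76], [-0.86, 1.69], [-1.03, 1.26], [-2.2, 2.34], [-1.47, 1.5], [-3.14, 3.14]. Speed limits (rad/s): [2.57, 2.57, 3.14, 3.14, 3.14, 3.14].

### API

Orientations are given as a unit quaternion [w, x, y, z].
In Python, from workcell import get_state, vision, workorder, silhouettes, tip_of gives the robot as it stands.
- The arm moves only by the shell command python3 -m inch 'ROWS' [FORCE]. ROWS is JSON, a list of rows, each a list of 7 numbers: the shift along the tool's x, y, z in cm, then the turn, a rotation vector about the tool's x, y, z in degrees, then the finger opening in cm, from 0 to 8.54. In form: [[dx, dy, dz, rx, ry, rz, hand], ...]. A call has 1 to 5 rows; each row shifts and turns the commanded pose from where the row before left it, along the tool's axes as they then stand; what a row does not reach is not made up. A row lasts 1/10 s, in which the tool goes at most 50 mm and 8.59 degrees, less where a joint would pass 70% of its speed; a pose out of reach is approached as far as the arm can. A call with a gripper value outside its range is refused whole. The fingers move at their own pace and stop on an object; FORCE is the grip in N (left out, the last holds). Time passes only in rows, so rows that do not move let the fingers close. It gives the time, the measured TCP pose, the force and the opening at its end, in the units of the state.
- get_state(): the state, without advancing time (a new reading comes with each control period).
- vision.read_camera(name): name is "scene" or "top" or "wrist"; returns a dict with "pixels" (480x640x3 uint8, red, green, blue), "depth" (480x640 float32, m along the optical axis (not along the pixel's ray), 0 where there is no reading), "mtx" (3x3 intrinsics, pixels), "k1" (the pictures are not rectified: a ray, as slopes to the right and down, at radius r is drawn at 1 + k1 r^2 times it, then the intrinsics apply), "T" (4x4, takes a point from camera to world coordinates); the wrist camera has in their place "tool_from_camera" (4x4, takes a point from camera to tool coordinates, whose origin is the TCP and whose axes are the flange's). Camera axes: x right, y up, looking along -z (the intrinsics and any distortion apply to the point x, -y, -z); pixel columns grow to the right and rows downward; lengths in m; the calibration is good to about 2 mm. A picture is of the moment at which its call begins: read the wrist's pose just before it.
- workorder.hand_in(): hands the job in, once; it reports no verdict.
Trained networks look in a picture, given as the dict that the camera call returned (one of the last four; its "shot" number tells which), for a name from the list of things; names that differ only in an ending like _2 or _b are one class to them, and where a whole thing is asked for, a point or a joint stands for the part that bears it (a point fixed in the world has none). Each returns a list of dicts, best first, with "confidence" (0 to 1); they miss things now and then, are a little off and sometimes report something else, mostly with a low value. They report only what shows in the picture. A call takes as long as a camera call.
- silhouettes(picture, label): "mask" (480x640 bool, what is visible of it) and "location" ([column, row] in pixels, amid what is visible of it).
- tip_of(picture, label): "location" ([column, row] in pixels: a listed point, or the origin of a listed thing).
The state is a dict: "clock": time; "joint_pos": joint angles; "qvel": joint speeds; "tau": joint torques, N m; "tcp_pos": TCP position; "orientation": TCP orientation; "wrist_force": force on the tool from outside, world axes, zero at the start; "ft_torque": the same for the moment, N m; "finger_gap": finger opening in m.
Only numpy, scipy, OpenCV 4.12 (cv2) and the standard library are available. Lean on these libraries where they do the work, as an engineer would, in place of code of your own. Each camera call takes 0.05 s, during which the arm holds its last target.

### The job

Load the square media bottles (two or three of them) into the carousel, one at a time, tallest first: stand each bottle fully home in the empty pocket at the front mark, screw its cap fully down until it stops, back it off a quarter turn so that the bottle can breathe, then turn the carousel one place anticlockwise (seen from above) to its next detent, the last time too, so that an empty pocket is left at the front. Leave the other things on the worktop alone.

Things in the scene. Friction and masses are not known exactly. Their poses are not given: they have to be found in the camera images.
- carousel (a joint): Angle of the carousel, rad: starts near 0, grows as it turns anticlockwise seen from above (what is at the front moves to the robot's right); turns without end. A detent at every multiple of pi/2 draws it in over the last 40 degrees or so and holds it; passing the hump takes about 4 N at a post.
- carousel_base: Fixed round base of the bottle carousel; origin on its axis, on the worktop; x points from the front station to the axis. The aluminium disc on it is 336 mm across, its top 60 mm up, with a hub 56 mm across, 30 mm high. On the disc are 4 square open pockets of grey plastic at 90 degrees, centres 115 mm from the axis, sides square to the radius; 61 mm wide inside, walls 5 mm thick, 35 mm high.
- station0 (a point): Fixed point: centre of the floor of the pocket that stands in front of the carousel axis, on the robot's side, where a black mark on the base points: the loading station. Bottles are put in here and their caps set here. Height 60 mm, 115 mm from the carousel's axis; axes as carousel_base.
- station1 (a point): Fixed point: centre of the floor of the pocket that stands a quarter turn anticlockwise (seen from above) from the front: to the robot's right. Height 60 mm, 115 mm from the carousel's axis; axes as carousel_base.
- station2 (a point): Fixed point: centre of the floor of the pocket that stands at the back. Height 60 mm, 115 mm from the carousel's axis; axes as carousel_base.
- station3 (a point): Fixed point: centre of the floor of the pocket that stands to the robot's left. Height 60 mm, 115 mm from the carousel's axis; axes as carousel_base.
- post0 (a point): One of the carousel's four steel posts, 14 mm thick, 120 mm high above the disc, 140 mm from the axis; they turn with it. The others stand at quarter turns from it. This point is on the post's axis, 12 mm below its top, 168 mm above the worktop. At a detent the posts stand half-way between the stations. Grip or push a post to turn the carousel.
- tall_mid (a point): Centre of the tall bottle, cap left out; a milky square bottle, 56 x 56 mm, body 120 mm high (this point is half-way up the body, 60 mm above its underside; x and y are square to its sides), with a blue screw cap on top, 154 mm high with it, 0.35 kg. All bottles are alike but for their height (120, 100 or 80 mm bodies).
- tall_bar (a point): Grip point of the tall bottle's cap: on the cap's axis, 26 mm above the top of the bottle's body. The cap is a disc 48 mm across and 8 mm thick with an upright bar across it, 46 mm long (along this point's x), 14 mm thick (along its y) and 26 mm high, its top 8 mm above this point.
- tall_cap (a joint): Angle of the tall bottle's cap on its bottle, rad: 0 = screwed fully down against a hard stop; grows as it is unscrewed (anticlockwise from above), up to a stop at 3.4. It turns with slight friction (0.05 N m), stays where it is left and does not rise.
- middle_mid (a point): Centre of the middle bottle, cap left out; a milky square bottle, 56 x 56 mm, body 100 mm high (this point is half-way up the body, 50 mm above its underside; x and y are square to its sides), with a blue screw cap on top, 134 mm high with it, 0.35 kg. All bottles are alike but for their height (120, 100 or 80 mm bodies).
- middle_bar (a point): Grip point of the middle bottle's cap: on the cap's axis, 26 mm above the top of the bottle's body. The cap is a disc 48 mm across and 8 mm thick with an upright bar across it, 46 mm long (along this point's x), 14 mm thick (along its y) and 26 mm high, its top 8 mm above this point.
- middle_cap (a joint): Angle of the middle bottle's cap on its bottle, rad: 0 = screwed fully down against a hard stop; grows as it is unscrewed (anticlockwise from above), up to a stop at 3.4. It turns with slight friction (0.05 N m), stays where it is left and does not rise.
- short_mid (a point): Centre of the short bottle, cap left out; a milky square bottle, 56 x 56 mm, body 80 mm high (this point is half-way up the body, 40 mm above its underside; x and y are square to its sides), with a blue screw cap on top, 114 mm high with it, 0.35 kg. All bottles are alike but for their height (120, 100 or 80 mm bodies).
- short_bar (a point): Grip point of the short bottle's cap: on the cap's axis, 26 mm above the top of the bottle's body. The cap is a disc 48 mm across and 8 mm thick with an upright bar across it, 46 mm long (along this point's x), 14 mm thick (along its y) and 26 mm high, its top 8 mm above this point.
- short_cap (a joint): Angle of the short bottle's cap on its bottle, rad: 0 = screwed fully down against a hard stop; grows as it is unscrewed (anticlockwise from above), up to a stop at 3.4. It turns with slight friction (0.05 N m), stays where it is left and does not rise.
- tipbox: Bystander: closed tip box 126 x 88 x 72 mm; origin under its centre. Leave it where it is.
- foiljar1: Bystander: round jar with foil cover, 72 mm across, 85 mm high; origin under its centre. Leave it where it is.
- foiljar2: Bystander: round jar with foil cover, 72 mm across, 100 mm high; origin under its centre. Leave it where it is.
- trough: Bystander: empty white trough 130 x 55 x 40 mm; origin under its centre. Leave it where it is.
- boxlid: Bystander: flat empty box lid 125 x 70 x 18 mm; origin under its centre. Leave it where it is.
- flask: Bystander: small flat pink flask 50 x 30 mm, 96 mm high, with a round cap; origin under its centre. Leave it where it is.
- canister: Bystander: upright steel canister, 60 mm across, 190 mm high; origin under its centre. Leave it where it is.

How it is judged:
By the outcome, as a careful person would: the job done as asked, in the order asked, and still so for the second after the job is handed in, with the robot touching nothing.
Of tall, middle, short only 2 to 3 are there at a start; the rules pass over those that are not, and their reading is None.
At some moment in a run one of middle, short may be knocked a few centimetres aside while the robot is not near it.
It also fails if it takes over 210 s, if anything falls off the work surface, if the arm or the gripper's body presses on something with over 40 N, if the wrist force passes 120 N, or if a joint passes its speed limit or range.

## Working session

There is one attempt and no reset: what is moved stays moved. The work goes in short steps, Python scripts to look and compute and a shell command to move; the robot and the scene stay as the last step left them, time stands still between calls to the robot, and variables do not carry over. Pictures are saved under pics/ and viewed, and the job is handed in when it is done.

```bash
ls; mkdir -p pics
cat > h.py <<'E'
import numpy as np, cv2, json
from workcell import get_state, vision, workorder, silhouettes, tip_of
from scipy.spatial.transform import Rotation as R
def rot(s=None):
    s=s or get_state(); q=s["orientation"]; return R.from_quat([q[1],q[2],q[3],q[0]]).as_matrix()
def shot(name):
    s=get_state(); c=vision.read_camera(name); 
    if name=="wrist":
        T=np.eye(4); T[:3,:3]=rot(s); T[:3,3]=s["tcp_pos"]; c["TW"]=T@np.array(c["tool_from_camera"])
    else: c["TW"]=np.array(c["T"])
    return c
def save(c,fn): cv2.imwrite("pics/"+fn,cv2.cvtColor(c["pixels"],cv2.COLOR_RGB2BGR))
def rays(c,uv):
    uv=np.asarray(uv,float).reshape(-1,1,2)
    p=cv2.undistortPoints(uv,np.array(c["mtx"],float),np.array([c["k1"],0,0,0],float)).reshape(-1,2)
    return np.c_[p[:,0],-p[:,1],-np.ones(len(p))]
def atz(c,uv,z):
    d=rays(c,uv)@c["TW"][:3,:3].T; o=c["TW"][:3,3]
    return o+d*((z-o[2])/d[:,2])[:,None]
def cloud(c,mask=None):
    D=c["depth"]; m=D>0
    if mask is not None: m=m&mask
    v,u=np.nonzero(m)
    P=rays(c,np.c_[u,v])*D[v,u][:,None]
    return P@c["TW"][:3,:3].T+c["TW"][:3,3]
def proj(c,P):
    P=np.atleast_2d(P); p=(P-c["TW"][:3,3])@c["TW"][:3,:3]
    x=np.c_[p[:,0],-p[:,1]]/(-p[:,2:]); r=(x**2).sum(1,keepdims=True); x=x*(1+c["k1"]*r)
    m=np.array(c["mtx"]); return x*[m[0,0],m[1,1]]+[m[0,2],m[1,2]]
def st():
    s=get_state(); r=rot(s)
    print("t",round(s["clock"],2),"tcp",np.round(s["tcp_pos"],4),"x",np.round(r[:,0],3),"z",np.round(r[:,2],3),"yaw_x",round(np.degrees(np.arctan2(r[1,0],r[0,0])),1),"F",np.round(s["wrist_force"],1),"gap",round(s["finger_gap"],4),"q",np.round(s["joint_pos"],2))
E
cat > a.py <<'E'
from h import *
st()
for n in ["top","scene"]:
    c=shot(n); save(c,n+"0.png"); print(n,np.round(c["TW"],3).tolist(), c["k1"])
    for l in ["carousel_base","station0","tall_bar","middle_bar","short_bar","tall_mid","middle_mid","short_mid","post0","tipbox","foiljar1","foiljar2","trough","boxlid","flask","canister"]:
        r=tip_of(c,l); print(l,[(np.round(k["location"]).tolist(),round(k["confidence"],2)) for k in r[:4]])
    print(get_state()["clock"])
E
python3 a.py
```

```text
pics
t 0.0 tcp [ 0.2093 -0.535   0.2304] x [0.931 0.364 0.   ] z [-0.     0.002 -1.   ] yaw_x 21.4 F [-0.  -0.1 -0.3] gap 0.0856 q [-1.34  0.31  0.05  1.3  -0.    1.43]
top [[-0.012, 0.994, -0.108, 0.357], [-1.0, -0.013, -0.001, 0.005], [-0.002, 0.108, 0.994, 1.565], [0.0, 0.0, 0.0, 1.0]] -0.11664162260012549
carousel_base [([324.0, 206.0], 0.74)]
station0 [([314.0, 170.0], 0.96), ([287.0, 213.0], 0.81), ([356.0, 197.0], 0.8), ([332.0, 239.0], 0.61)]
tall_bar []
middle_bar [([416.0, 208.0], 0.69)]
short_bar [([446.0, 258.0], 0.49)]
tall_mid []
middle_mid [([410.0, 210.0], 0.83)]
short_mid [([437.0, 258.0], 0.75), ([358.0, 196.0], 0.61)]
post0 [([286.0, 168.0], 0.93)]
tipbox [([287.0, 215.0], 0.4)]
foiljar1 [([206.0, 198.0], 0.84), ([386.0, 172.0], 0.69)]
foiljar2 [([206.0, 198.0], 0.84), ([386.0, 172.0], 0.69)]
trough [([162.0, 283.0], 0.6), ([460.0, 236.0], 0.48)]
boxlid [([462.0, 237.0], 0.71)]
flask [([457.0, 202.0], 0.74)]
canister [([163.0, 220.0], 0.77), ([436.0, 262.0], 0.46)]
0.85
scene [[0.873, -0.381, 0.303, 0.904], [0.487, 0.671, -0.558, -0.699], [0.009, 0.635, 0.772, 1.122], [0.0, 0.0, 0.0, 1.0]] -0.1393756679183224
carousel_base [([350.0, 302.0], 0.88)]
station0 [([340.0, 324.0], 0.97), ([308.0, 279.0], 0.9), ([363.0, 258.0], 0.82), ([398.0, 300.0], 0.8)]
tall_bar [([363.0, 255.0], 0.43)]
middle_bar [([291.0, 366.0], 0.78)]
short_bar [([208.0, 365.0], 0.83)]
tall_mid []
middle_mid [([205.0, 366.0], 0.75), ([311.0, 278.0], 0.59)]
short_mid [([212.0, 374.0], 0.72), ([314.0, 184.0], 0.59)]
post0 [([400.0, 244.0], 0.68)]
tipbox [([317.0, 180.0], 0.8), ([288.0, 379.0], 0.33)]
foiljar1 [([412.0, 215.0], 0.58), ([355.0, 401.0], 0.56)]
foiljar2 [([412.0, 215.0], 0.58), ([355.0, 401.0], 0.56)]
trough [([357.0, 158.0], 0.98), ([416.0, 183.0], 0.72), ([222.0, 426.0], 0.63), ([263.0, 451.0], 0.58)]
boxlid [([221.0, 429.0], 0.91)]
flask [([263.0, 451.0], 0.75)]
canister [([417.0, 185.0], 0.84)]
1.7
```

```bash
python3 -c "
import cv2
i=cv2.imread('pics/top0.png')[120:320,120:500]; cv2.imwrite('pics/top0z.png',cv2.resize(i,None,fx=2.1,fy=2.1,interpolation=cv2.INTER_CUBIC))
i=cv2.imread('pics/scene0.png')[130:480,150:480]; cv2.imwrite('pics/scene0z.png',cv2.resize(i,None,fx=1.7,fy=1.7,interpolation=cv2.INTER_CUBIC))"
```

```text
(no output)
```

View pics/top0z.png

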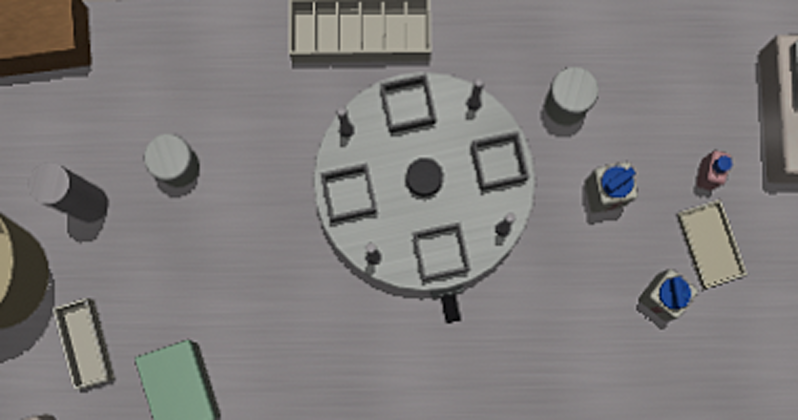

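View pics/scene0z.png

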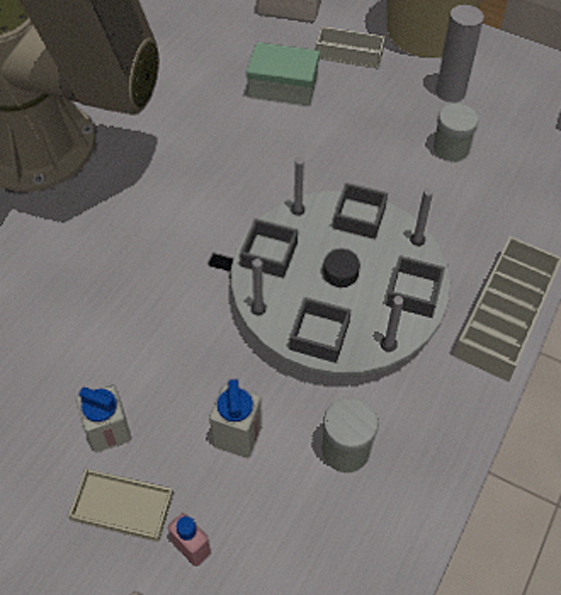

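The top view shows two bottles (blue caps, near top-image pixels (414,207) and (441,259)), and the carousel at the centre with its mark at (334,266). Next I measure them.

```bash
cat > b.py <<'E'
from h import *
for n in ["top","scene"]:
    c=shot(n); P=cloud(c)
    px=c["pixels"].astype(int); blue=(px[...,2]>px[...,0]+50)&(px[...,2]>110)
    nl,lab,stt,cen=cv2.connectedComponentsWithStats(blue.astype(np.uint8))
    for i in range(1,nl):
        if stt[i,4]<15: continue
        Q=cloud(c,lab==i); print(n,"blue",cen[i].round(1),stt[i,4],"z pct",np.percentile(Q[:,2],[5,25,50,75,95]).round(3),"mean",Q.mean(0).round(3))
    # bodies: points near
        q=Q.mean(0); m=np.hypot(*(P[:,:2]-q[:2]).T)<0.035; B=P[m]
        print("  hist",[(round(h,3),int(((B[:,2]>h)&(B[:,2]<h+.01)).sum())) for h in np.arange(-.01,.17,.01)])
    # disc: z between .05 and .07
    m=(abs(P[:,2]-.06)<.006)&(P[:,0]>.2)&(P[:,0]<.9)&(abs(P[:,1])<.35)
    D=P[m]; hull=cv2.convexHull(D[:,:2].astype(np.float32))
    print(n,"disc circle",cv2.minEnclosingCircle(hull),"z",np.median(D[:,2]), len(D))
    T=P[(P[:,2]>.13)&(P[:,2]<.2)&(np.hypot(P[:,0]-.5,P[:,1])<.3)]
    print("posts pts",len(T)); 
    pd=[(tip_of(c,"post0"))][0]
    for k in pd: print("post",k["confidence"],atz(c,k["location"],.168).round(4))
    for k in tip_of(c,"station0"): print("st",k["confidence"],atz(c,k["location"],.06).round(4))
    for k in tip_of(c,"carousel_base"): print("base",k["confidence"],atz(c,k["location"],.0).round(4))
    for b in ["tall","middle","short"]:
        for k in silhouettes(c,b+"_mid")[:3]: print(b,k["confidence"],k["location"],k["mask"].sum())
E
python3 b.py
```

```text
top blue [464.7 197.2] 35 z pct [0.091 0.095 0.097 0.099 0.1  ] mean [ 0.648 -0.463  0.097]
  hist [(np.float64(-0.01), 79), (np.float64(0.0), 63), (np.float64(0.01), 18), (np.float64(0.02), 16), (np.float64(0.03), 15), (np.float64(0.04), 17), (np.float64(0.05), 18), (np.float64(0.06), 69), (np.float64(0.07), 29), (np.float64(0.08), 10), (np.float64(0.09), 44), (np.float64(0.1), 3), (np.float64(0.11), 0), (np.float64(0.12), 0), (np.float64(0.13), 0), (np.float64(0.14), 0), (np.float64(0.15), 0), (np.float64(0.16), 0)]
top blue [414.3 205.5] 142 z pct [0.104 0.107 0.11  0.132 0.137] mean [ 0.619 -0.298  0.118]
  hist [(np.float64(-0.01), 27), (np.float64(0.0), 27), (np.float64(0.01), 13), (np.float64(0.02), 12), (np.float64(0.03), 15), (np.float64(0.04), 12), (np.float64(0.05), 14), (np.float64(0.06), 17), (np.float64(0.07), 10), (np.float64(0.08), 20), (np.float64(0.09), 70), (np.float64(0.1), 142), (np.float64(0.11), 35), (np.float64(0.12), 16), (np.float64(0.13), 58), (np.float64(0.14), 1), (np.float64(0.15), 0), (np.float64(0.16), 0)]
top blue [437.1 259.3] 48 z pct [0.084 0.087 0
[... 3443 characters left out ...]
, 4), (np.float64(0.11), 0), (np.float64(0.12), 0), (np.float64(0.13), 0), (np.float64(0.14), 0), (np.float64(0.15), 0), (np.float64(0.16), 0)]
scene disc circle ((0.5361378192901611, 0.021328479051589966), 0.379436194896698) z 0.061437237481067886 8088
posts pts 436
post 0.79 [[0.7147 0.0968 0.168 ]]
post 0.31 [[0.7033 0.2068 0.168 ]]
st 0.92 [[ 0.6592 -0.1208  0.06  ]]
st 0.87 [[ 0.5207 -0.0239  0.06  ]]
st 0.87 [[0.6072 0.1085 0.06  ]]
st 0.75 [[0.753  0.0128 0.06  ]]
st 0.35 [[ 0.6011 -0.2609  0.06  ]]
base 0.74 [[ 0.6335 -0.0154  0.    ]]
tall 0.53 [355.2, 156.0] 733
middle 0.36 [287.9, 366.3] 317
short 0.95 [211.1, 374.2] 888
short 0.57 [221.4, 425.5] 1753
short 0.24 [289.3, 366.9] 343
```

```bash
cat > fit.py <<'E'
from h import *
from scipy.optimize import least_squares
def carousel(cs,g=(.636,-.016,.2),v=True):
    P=np.vstack([cloud(c) for c in cs])
    P=P[np.hypot(P[:,0]-g[0],P[:,1]-g[1])<.2]
    W=P[abs(P[:,2]-.0945)<.006]; T=P[abs(P[:,2]-.179)<.006]; H=P[abs(P[:,2]-.09)<.003]
    D=P[abs(P[:,2]-.06)<.004]
    def f(p):
        c,s=np.cos(p[2]),np.sin(p[2]); Rm=np.array([[c,s],[-s,c]])
        q=(W[:,:2]-p[:2])@Rm.T; 
        # fold into station frame quadrant
        a=np.arctan2(q[:,1],q[:,0]); k=np.round(a/(np.pi/2)); b=-k*np.pi/2
        x=np.cos(b)*q[:,0]-np.sin(b)*q[:,1]; y=np.sin(b)*q[:,0]+np.cos(b)*q[:,1]
        m=np.maximum(abs(x-.115),abs(y))-.033
        hub=np.hypot(q[:,0],q[:,1])<.05; m=np.where(hub,0,m)
        t=(T[:,:2]-p[:2])@Rm.T; a=np.arctan2(t[:,1],t[:,0])-np.pi/4; a-=np.round(a/(np.pi/2))*np.pi/2
        r=np.hypot(t[:,0],t[:,1])
        return np.r_[m,r-.14,r*a*1.0]
    r=least_squares(f,g,loss="soft_l1",f_scale=.003)
    if v: print("car",r.x.round(4),"yawdeg",np.degrees(r.x[2]).round(2),"rms",np.sqrt(np.median(f(r.x)**2)).round(4),len(W),len(T))
    return r.x
def bottle(cs,xy,h):
    """h body height; returns body centre/yaw from top face points and cap bar centre/yaw"""
    P=np.vstack([cloud(c) for c in cs]); P=P[np.hypot(P[:,0]-xy[0],P[:,1]-xy[1])<.06]
    bar=P[abs(P[:,2]-(h+.033))<.006]; top=P[(P[:,2]>h-.05)&(P[:,2]<h+.012)]
    top=top[np.hypot(*(top[:,:2]-bar[:,:2].mean(0)).T)<.045]
    def f(p):
        c,s=np.cos(p[2]),np.sin(p[2]); q=(top[:,:2]-p[:2])@np.array([[c,s],[-s,c]]).T
        return np.maximum(np.maximum(abs(q[:,0]),abs(q[:,1]))-.028,0)
    # outline fit: side points near h-.05..h-.008 must lie on outline
    side=top[top[:,2]<h-.008]; face=top[abs(top[:,2]-h)<.008]
    def g(p):
        c,s=np.cos(p[2]),np.sin(p[2]); M=np.array([[c,s],[-s,c]])
        q=(side[:,:2]-p[:2])@M.T; a=np.maximum(abs(q[:,0]),abs(q[:,1]))-.028
        q=(face[:,:2]-p[:2])@M.T; b=np.maximum(np.maximum(abs(q[:,0]),abs(q[:,1]))-.028,0)
        return np.r_[a,3*b]
    best=min((least_squares(g,[*bar[:,:2].mean(0),y],loss="soft_l1",f_scale=.002) for y in np.radians([-30,0,30,45])),key=lambda r:r.cost)
    def fb(p):
        c,s=np.cos(p[2]),np.sin(p[2]); q=abs((bar[:,:2]-p[:2])@np.array([[c,s],[-s,c]]).T)
        return np.maximum(np.r_[q[:,0]-.023,q[:,1]-.007],0)*3
    m=bar[:,:2].mean(0); u,s_,vt=np.linalg.svd(bar[:,:2]-m); y0=np.arctan2(vt[0,1],vt[0,0])
    yb=y0
    print("body",best.x[:2].round(4),"yaw",(np.degrees(best.x[2])%90).round(1),"n",len(side),len(face),"bar",m.round(4),"baryaw",(np.degrees(yb)%180).round(1),"n",len(bar),"sv",(s_/np.sqrt(len(bar))).round(4),"z",np.median(bar[:,2]).round(4))
    return best.x,m,yb
if __name__=="__main__":
    cs=[shot("top"),shot("scene")]
    for c in cs: carousel([c])
    carousel(cs)
    for xy,h in (((.619,-.298),.1),((.455,-.387),.08)):
        for c in cs: bottle([c],xy,h)
        bottle(cs,xy,h)
E
python3 fit.py
```

```text
car [ 0.6343 -0.016   0.2011] yawdeg 11.52 rms 0.0013 728 69
car [ 0.6326 -0.0155  0.2012] yawdeg 11.53 rms 0.0014 1405 119
car [ 0.6333 -0.0156  0.2009] yawdeg 11.51 rms 0.0013 2133 188
body [ 0.62   -0.2977] yaw 9.7 n 79 200 bar [ 0.619  -0.2972] baryaw 123.8 n 67 sv [0.0134 0.0041] z 0.1337
body [ 0.6178 -0.2978] yaw 11.0 n 237 305 bar [ 0.6198 -0.2994] baryaw 124.3 n 122 sv [0.0133 0.004 ] z 0.1347
body [ 0.6188 -0.2977] yaw 10.0 n 316 505 bar [ 0.6195 -0.2986] baryaw 124.0 n 189 sv [0.0134 0.004 ] z 0.1342
body [ 0.4554 -0.3834] yaw 50.3 n 78 176 bar [ 0.4577 -0.3818] baryaw 7.0 n 57 sv [0.0129 0.0038] z 0.1136
body [ 0.4538 -0.382 ] yaw 50.8 n 208 268 bar [ 0.4557 -0.3841] baryaw 9.1 n 139 sv [0.0137 0.0045] z 0.1139
body [ 0.4541 -0.3823] yaw 50.5 n 286 444 bar [ 0.4563 -0.3834] baryaw 8.8 n 196 sv [0.0135 0.0044] z 0.1138
```

```bash
r='[4.67,-0.72,-0.2,0,0,0,8.5]'; python3 -m inch '[[4.67,-0.72,-0.2,0,0,0,8.5],[4.67,-0.72,-0.2,0,0,0,8.5],[4.67,-0.72,-0.2,0,0,0,8.5],[4.67,-0.72,-0.2,0,0,0,8.5],[4.67,-0.72,-0.2,0,0,0,8.5]]'; python3 -m inch '[[4.67,-0.72,-0.2,0,0,0,8.5],[4.67,-0.72,-0.2,0,0,0,8.5],[4.67,-0.72,-0.2,0,0,0,8.5],[4.67,-0.72,-0.2,0,0,0,8.5],[4.67,-0.72,-0.2,0,0,0,8.5]]'; python3 -m inch '[[0,0,0,0,0,-8.5,5],[0,0,0,0,0,-8.5,5],[0,0,0,0,0,-8.5,5],[0,0,0,0,0,-8.5,5],[0,0,0,0,0,-8.5,5]]'; python3 -c "
from h import *
st()"
```

```text
clock: 3.0
tcp_pos: [0.4152, -0.4159, 0.2416]
orientation: [0.0, 0.983, 0.185, 0.0]
wrist_force: [0.6, -1.6, 0.6]
finger_gap: 0.0849
clock: 3.5
tcp_pos: [0.6197, -0.2972, 0.2515]
orientation: [0.0, 0.983, 0.185, 0.0]
wrist_force: [0.2, -1.3, -0.3]
finger_gap: 0.0849
clock: 4.0
tcp_pos: [0.6182, -0.2983, 0.2511]
orientation: [-0.0, 0.847, 0.532, -0.0]
wrist_force: [0.4, -0.6, -0.2]
finger_gap: 0.0502
t 4.0 tcp [ 0.6182 -0.2983  0.2511] x [ 0.435  0.901 -0.   ] z [-0.  0. -1.] yaw_x 64.2 F [ 0.4 -0.6 -0.2] gap 0.0502 q [-0.57  0.55  0.45  1.47 -0.    1.45]
```

```bash
for i in 1 2 3 4 5; do python3 -m inch '[[0,0,0,0,0,-8.5,5],[0,0,0,0,0,-8.5,5],[0,0,0,0,0,-8.5,5],[0,0,0,0,0,-8.5,5],[0,0,0,0,0,-8.5,5]]' >/dev/null; done;  python3 -m inch '[[0,0,0,0,0,-8.5,5],[0,0,0,0,0,-8.5,5],[0,0,0,0,0,-8.5,5],[0,0,0,0,0,-1.8,5],[0,0,0,0,0,0,5]]'
python3 - <<'E'
from h import *
from fit import bottle
st(); c=shot("wrist"); save(c,"w1.png"); np.set_printoptions(suppress=True); print(np.array(c["tool_from_camera"]).round(3))
bottle([c],(.619,-.298),.1)
E
```

```text
clock: 7.0
tcp_pos: [0.6181, -0.2984, 0.2512]
orientation: [0.0, 0.882, -0.472, -0.0]
wrist_force: [-0.4, -0.7, -0.4]
finger_gap: 0.05
t 7.0 tcp [ 0.6181 -0.2984  0.2512] x [ 0.554 -0.832 -0.   ] z [-0.  0. -1.] yaw_x -56.3 F [-0.4 -0.7 -0.4] gap 0.05 q [-0.57  0.54  0.45  1.47 -0.   -2.72]
[[-0.     0.958  0.287  0.073]
 [ 1.     0.    -0.001 -0.   ]
 [-0.001  0.287 -0.958 -0.143]
 [ 0.     0.     0.     1.   ]]
body [ 0.6173 -0.2998] yaw 10.1 n 431 2219 bar [ 0.6182 -0.3012] baryaw 124.6 n 1315 sv [0.0132 0.004 ] z 0.1345
```

View pics/w1.png

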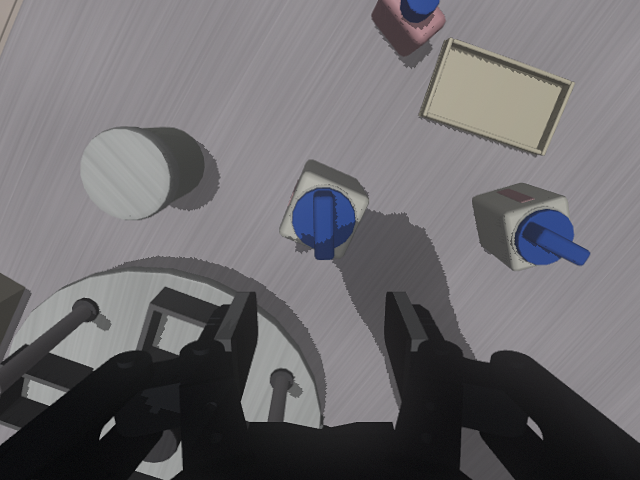

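The bar is at column 324, vertical in the wrist image, so it lies square between the jaws. Descending.

```bash
python3 -m inch '[[0,0,4.5,0,0,0,5],[0,0,4.5,0,0,0,5],[0,0,3.0,0,0,0,5],[0,0,1.5,0,0,0,5],[0,0,0.6,0,0,0,5]]'; python3 -m inch '[[0,0,0,0,0,0,1],[0,0,0,0,0,0,1],[0,0,0,0,0,0,1],[0,0,0,0,0,0,1],[0,0,0,0,0,0,1]]' 60; python3 -m inch '[[0,0,0,0,0,0,1],[0,0,0,0,0,0,1]]' 60
```

```text
clock: 7.55
tcp_pos: [0.6168, -0.2976, 0.1076]
orientation: [-0.0, 0.881, -0.472, -0.002]
wrist_force: [-0.0, 0.2, -0.4]
finger_gap: 0.0501
clock: 8.05
tcp_pos: [0.6187, -0.2991, 0.1119]
orientation: [0.0, 0.881, -0.472, 0.001]
wrist_force: [-0.8, -0.6, 4.0]
finger_gap: 0.0127
clock: 8.25
tcp_pos: [0.6187, -0.2991, 0.1118]
orientation: [0.0, 0.881, -0.472, 0.001]
wrist_force: [-1.9, -1.6, 6.6]
finger_gap: 0.013
```

```bash
python3 -m inch '[[0,0,-1,0,0,0,1],[0,0,-2,0,0,0,1],[0,0,-3,0,0,0,1],[0,0,-3.5,0,0,0,1],[0,0,-3,0,0,0,1]]'; python3 -m inch '[[0,0,-0.5,0,0,0,1],[0,0,0,0,0,0,1],[0,0,0,0,0,0,1]]'
python3 - <<'E'
from h import *
st(); c=shot("wrist"); save(c,"w2.png"); s=shot("scene"); save(s,"s2.png")
P=cloud(s); t=np.array(get_state()["tcp_pos"])
B=P[(np.hypot(*(P[:,:2]-t[:2]).T)<.05)&(P[:,2]>.03)&(P[:,2]<t[2]-.01)]
print(np.percentile(B[:,2],[0,1,5,50,95]).round(3))
# body outline from side points
from scipy.optimize import least_squares
S=B[(B[:,2]<t[2]-.02)]
def g(p):
    c,s_=np.cos(p[2]),np.sin(p[2]); q=(S[:,:2]-p[:2])@np.array([[c,s_],[-s_,c]]).T
    return np.maximum(abs(q[:,0]),abs(q[:,1]))-.028
r=min((least_squares(g,[*t[:2],y],loss="soft_l1",f_scale=.002) for y in (0,.2,.5)),key=lambda r:r.cost); print(r.x[:2].round(4),np.degrees(r.x[2]).round(1),len(S))
E
```

```text
clock: 8.75
tcp_pos: [0.6178, -0.2978, 0.2363]
orientation: [-0.0, 0.882, -0.472, -0.001]
wrist_force: [0.9, -1.6, -4.0]
finger_gap: 0.013
clock: 9.05
tcp_pos: [0.6174, -0.2978, 0.2378]
orientation: [-0.0, 0.882, -0.472, -0.002]
wrist_force: [-0.7, -0.5, -4.0]
finger_gap: 0.0128
t 9.05 tcp [ 0.6174 -0.2978  0.2378] x [ 0.554 -0.832 -0.003] z [-0.003  0.002 -1.   ] yaw_x -56.3 F [-0.7 -0.5 -4. ] gap 0.0128 q [-0.57  0.55  0.42  1.44  0.   -2.72]
[0.131 0.133 0.138 0.195 0.226]
[ 0.6162 -0.2949] 10.1 561
```

View pics/w2.png

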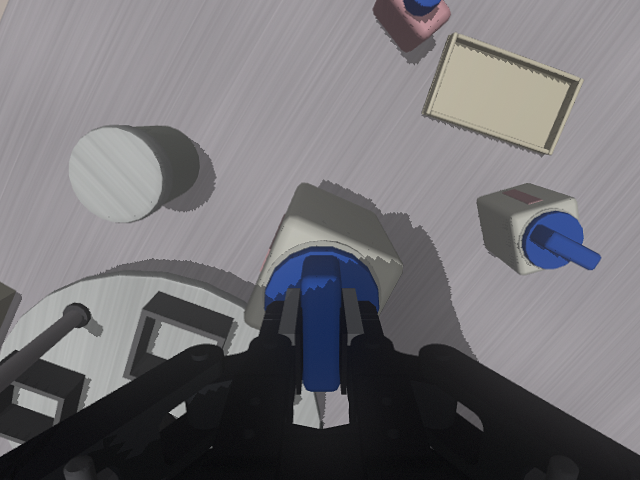

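```bash
python3 -m inch '[[-2.5,1.3,0,0,0,0,1],[-3.5,1.8,0,0,0,0,1],[-4,2.1,0,0,0,0,1],[-4,2.1,0,0,0,0,1],[-3.95,2,0,0,0,0,1]]'; python3 -m inch '[[-2.91,-1.94,0,0,0,0,1],[-2.91,-1.94,0,0,0,0,1],[-2.91,-1.94,0,0,0,0,1],[-2.91,-1.94,0,0,0,0,1]]';python3 -m inch '[[0.9,-2.5,0,0,0,-0.7,1],[1,-2.8,0,0,0,-0.7,1],[0.93,-2.55,0,0,0,0,1],[0,0,0,0,0,0,1],[0,0,0,0,0,0,1]]'
cat > held.py <<'E'
from h import *
from fit import *
from scipy.optimize import least_squares
import sys
name=sys.argv[1]
st(); w=shot("wrist"); save(w,"w%s.png"%name); s=shot("scene"); tp=shot("top"); save(s,"s%s.png"%name)
t=np.array(get_state()["tcp_pos"])
for nm,c in (("scene",s),("top",tp),("wrist",w)):
    P=cloud(c)
    S=P[(np.hypot(*(P[:,:2]-t[:2]).T)<.05)&(P[:,2]>t[2]-.10)&(P[:,2]<t[2]-.018)]
    if len(S)<30: print(nm,len(S)); continue
    def g(p):
        c,s_=np.cos(p[2]),np.sin(p[2]); q=(S[:,:2]-p[:2])@np.array([[c,s_],[-s_,c]]).T
        return np.maximum(abs(q[:,0]),abs(q[:,1]))-.028
    r=least_squares(g,[*t[:2],.2],loss="soft_l1",f_scale=.002)
    p=carousel([c]); st0=p[:2]-.115*np.array([np.cos(p[2]),np.sin(p[2])])
    print(nm,"body",r.x[:2].round(4),np.degrees(r.x[2]).round(1),len(S),"stn",st0.round(4),"diff",(st0-r.x[:2]).round(4))
E
python3 held.py 3
```

```text
clock: 9.65
tcp_pos: [0.4388, -0.1991, 0.2385]
orientation: [-0.0, 0.882, -0.472, -0.001]
wrist_force: [0.5, 0.4, -3.8]
finger_gap: 0.013
clock: 10.05
tcp_pos: [0.4401, -0.0592, 0.2392]
orientation: [0.0, 0.881, -0.472, -0.001]
wrist_force: [0.8, 1.1, -3.7]
finger_gap: 0.0127
clock: 10.55
tcp_pos: [0.5213, -0.0393, 0.2387]
orientation: [0.001, 0.887, -0.461, -0.002]
wrist_force: [-0.2, -0.2, -3.8]
finger_gap: 0.0127
t 10.55 tcp [ 0.5213 -0.0393  0.2387] x [ 0.575 -0.818 -0.002] z [-0.003  0.001 -1.   ] yaw_x -54.9 F [-0.2 -0.2 -3.8] gap 0.0127 q [-0.23  0.21 -0.07  1.29 -0.   -2.41]
car [ 0.6327 -0.015   0.1946] yawdeg 11.15 rms 0.0017 1341 200
scene body [ 0.5197 -0.0366] 10.0 561 stn [ 0.5198 -0.0372] diff [ 0.0001 -0.0006]
top 0
car [ 0.6319 -0.0166  0.1968] yawdeg 11.27 rms 0.0013 13380 1155
wrist body [ 0.5212 -0.0388] 10.9 3314 stn [ 0.5191 -0.0391] diff [-0.0021 -0.0003]
```

View pics/w3.png

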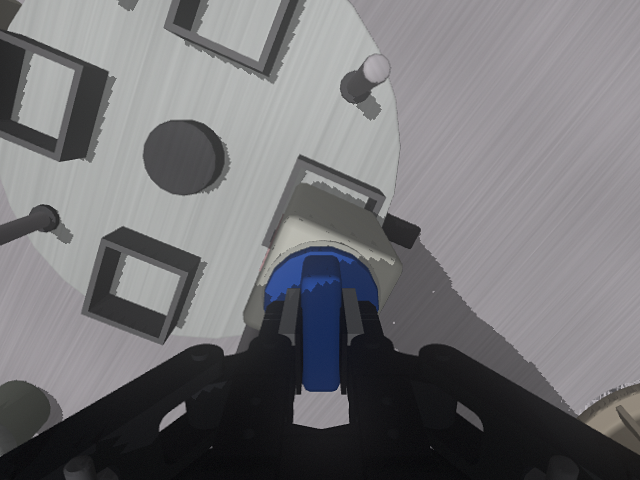

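View pics/s3.png

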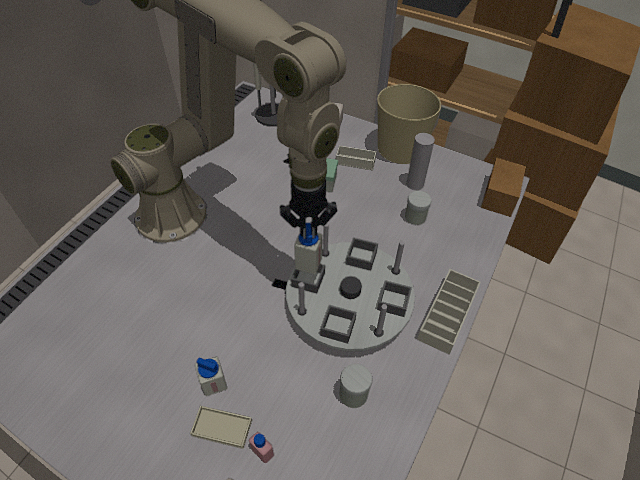

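```bash
python3 -m inch '[[-0.05,0.07,0,0,0,-0.6,1],[0,0,1.2,0,0,0,1],[0,0,1.2,0,0,0,1],[0,0,0.6,0,0,0,1],[0,0,0.6,0,0,0,1]]';python3 -m inch '[[0,0,0.5,0,0,0,1],[0,0,0.5,0,0,0,1]]'; python3 -m inch '[[0,0,0.5,0,0,0,1],[0,0,0.5,0,0,0,1],[0,0,0.5,0,0,0,1]]'
```

```text
clock: 11.2
tcp_pos: [0.5206, -0.0396, 0.2031]
orientation: [0.0, 0.89, -0.457, -0.001]
wrist_force: [0.3, -0.8, -3.9]
finger_gap: 0.0125
clock: 11.4
tcp_pos: [0.5213, -0.0397, 0.1938]
orientation: [0.0, 0.89, -0.457, 0.0]
wrist_force: [0.5, -0.1, -3.8]
finger_gap: 0.0128
clock: 11.7
tcp_pos: [0.5213, -0.0397, 0.179]
orientation: [-0.0, 0.89, -0.457, 0.0]
wrist_force: [0.1, -0.1, -3.6]
finger_gap: 0.0124
```

No contact and bottom now ~67 mm up, inside the pocket. Lowering the last bit.

```bash
python3 -m inch '[[0,0,0.4,0,0,0,1],[0,0,0.3,0,0,0,1],[0,0,0,0,0,0,1]]'; python3 -m inch '[[0,0,0.15,0,0,0,1],[0,0,0,0,0,0,1]]'; python3 -c "
from h import *
s=get_state();print(s['ft_torque'])"
```

```text
clock: 12.0
tcp_pos: [0.5212, -0.0397, 0.1722]
orientation: [0.0, 0.89, -0.457, 0.0]
wrist_force: [-0.0, 0.7, -4.1]
finger_gap: 0.0126
clock: 12.2
tcp_pos: [0.5216, -0.0399, 0.1718]
orientation: [0.0, 0.89, -0.457, 0.001]
wrist_force: [-2.0, 0.1, 3.3]
finger_gap: 0.0132
[-0.07105725  0.44280183 -0.03503811]
```

```bash
cat > tz.py <<'E'
from h import *
s=get_state(); r=rot(s); print("yaw",round(np.degrees(np.arctan2(r[1,0],r[0,0])),2),"tz",round(s["ft_torque"][2],3),"F",np.round(s["wrist_force"],1),"tcp",np.round(s["tcp_pos"],4),"gap",round(s["finger_gap"],4),"q6",round(s["joint_pos"][5],3),"t",s["clock"])
E
python3 -m inch '[[0,0,0,0,0,5,1],[0,0,0,0,0,5,1]]' >/dev/null; python3 tz.py; python3 -m inch '[[0,0,0,0,0,5,1],[0,0,0,0,0,5,1]]'>/dev/null; python3 tz.py
```

```text
yaw -64.54 tz 0.063 F [-1.4 -0.2  3.6] tcp [ 0.5216 -0.0399  0.1718] gap 0.0126 q6 -2.245 t 12.4
yaw -74.54 tz 0.042 F [-1.8  0.8  2.4] tcp [ 0.5215 -0.0398  0.1718] gap 0.0129 q6 -2.07 t 12.6
```

```bash
python3 -m inch '[[0,0,0,0,0,3,1],[0,0,0,0,0,3,1]]' >/dev/null; python3 tz.py; python3 -m inch '[[0,0,0,0,0,3,1],[0,0,0,0,0,3,1]]'>/dev/null; python3 tz.py
```

```text
yaw -80.46 tz 0.039 F [-2.  -0.4  2.9] tcp [ 0.5215 -0.0399  0.1718] gap 0.0128 q6 -1.967 t 12.8
yaw -86.46 tz 0.097 F [-2.2  0.5  2.8] tcp [ 0.5215 -0.0399  0.1717] gap 0.0126 q6 -1.862 t 13.0
```

```bash
for i in 1 2 3 4; do python3 -m inch '[[0,0,0,0,0,3,1],[0,0,0,0,0,3,1]]' >/dev/null; python3 tz.py; done
```

```text
yaw -92.46 tz 0.055 F [-1.4 -0.3  3. ] tcp [ 0.5215 -0.0398  0.1717] gap 0.0128 q6 -1.758 t 13.2
yaw -98.46 tz 0.066 F [-2.3 -1.   3.3] tcp [ 0.5214 -0.0399  0.1718] gap 0.0126 q6 -1.653 t 13.4
yaw -104.46 tz 0.045 F [-1.6 -0.1  3.9] tcp [ 0.5214 -0.0398  0.1718] gap 0.0125 q6 -1.548 t 13.6
yaw -110.46 tz 0.051 F [-1.3  1.   2.3] tcp [ 0.5214 -0.0398  0.1718] gap 0.0123 q6 -1.443 t 13.8
```

```bash
for i in 1 2 3 4; do python3 -m inch '[[0,0,0,0,0,3,1],[0,0,0,0,0,3,1]]' >/dev/null; python3 tz.py; done
```

```text
yaw -116.46 tz 0.012 F [-1.6 -0.2  2.1] tcp [ 0.5213 -0.0398  0.1717] gap 0.0126 q6 -1.339 t 14.0
yaw -122.46 tz 0.074 F [-2.3  0.2  3.2] tcp [ 0.5213 -0.0398  0.1717] gap 0.0124 q6 -1.234 t 14.2
yaw -128.46 tz 0.076 F [-2.  -0.1  3.3] tcp [ 0.5213 -0.0398  0.1718] gap 0.0132 q6 -1.129 t 14.4
yaw -134.46 tz 0.018 F [-2.6  0.5  3. ] tcp [ 0.5213 -0.0398  0.1717] gap 0.0127 q6 -1.024 t 14.6
```

```bash
for i in 1 2 3 4; do python3 -m inch '[[0,0,0,0,0,3,1],[0,0,0,0,0,3,1]]' >/dev/null; python3 tz.py; done
```

```text
yaw -140.45 tz 0.02 F [-2.5  0.9  2.8] tcp [ 0.5213 -0.0397  0.1717] gap 0.0126 q6 -0.92 t 14.8
yaw -146.45 tz 0.081 F [-2.8  0.1  3.2] tcp [ 0.5212 -0.0397  0.1717] gap 0.013 q6 -0.815 t 15.0
yaw -152.45 tz 0.105 F [-2.7 -0.1  4. ] tcp [ 0.5212 -0.0397  0.1717] gap 0.0126 q6 -0.71 t 15.2
yaw -158.45 tz 0.083 F [-1.7  0.3  2.2] tcp [ 0.5212 -0.0397  0.1717] gap 0.0127 q6 -0.606 t 15.4
```

```bash
for i in 1 2 3; do python3 -m inch '[[0,0,0,0,0,3,1],[0,0,0,0,0,2,1]]' >/dev/null; python3 tz.py; done
```

```text
yaw -163.44 tz 0.076 F [-2.4  0.2  3.7] tcp [ 0.5212 -0.0397  0.1717] gap 0.0125 q6 -0.519 t 15.6
yaw -168.43 tz 0.008 F [-2.5  1.   2.7] tcp [ 0.5212 -0.0397  0.1717] gap 0.0126 q6 -0.431 t 15.8
yaw -173.3 tz 0.82 F [-5.1  5.8  8.7] tcp [ 0.5206 -0.0381  0.1718] gap 0.0126 q6 -0.346 t 16.0
```

```bash
for i in 1 2; do python3 -m inch '[[0,0,0,0,0,-8,1],[0,0,0,0,0,-8,1],[0,0,0,0,0,-8,1],[0,0,0,0,0,-8,1],[0,0,0,0,0,-8,1]]' >/dev/null; python3 tz.py; done; python3 -m inch '[[0,0,0,0,0,-8,1],[0,0,0,0,0,-2,1],[0,0,0,0,0,0,1]]' >/dev/null; python3 tz.py; python3 held.py 4
```

```text
yaw -133.03 tz -0.041 F [-1.4 -0.8  3.1] tcp [ 0.5214 -0.04    0.1717] gap 0.0127 q6 -1.05 t 16.5
yaw -93.03 tz -0.055 F [-1.3 -1.3  2.4] tcp [ 0.5216 -0.0401  0.1717] gap 0.0128 q6 -1.748 t 17.0
yaw -83.34 tz -0.013 F [-1.6  0.9  3. ] tcp [ 0.5217 -0.0399  0.1717] gap 0.0127 q6 -1.917 t 17.3
t 17.3 tcp [ 0.5217 -0.0399  0.1717] x [ 0.116 -0.993  0.001] z [ 0.002 -0.001 -1.   ] yaw_x -83.3 F [-1.6  0.9  3. ] gap 0.0127 q [-0.23  0.24 -0.2   1.13 -0.   -1.92]
car [ 0.6327 -0.0149  0.2074] yawdeg 11.88 rms 0.0016 1359 142
scene body [ 0.522  -0.0385] 11.6 655 stn [ 0.5202 -0.0386] diff [-0.0018 -0.0001]
top 0
car [ 0.6319 -0.0155  0.2061] yawdeg 11.81 rms 0.0014 16064 2620
wrist body [ 0.5166 -0.0423] 15.0 6156 stn [ 0.5194 -0.039 ] diff [0.0027 0.0033]
```

View pics/w4.png

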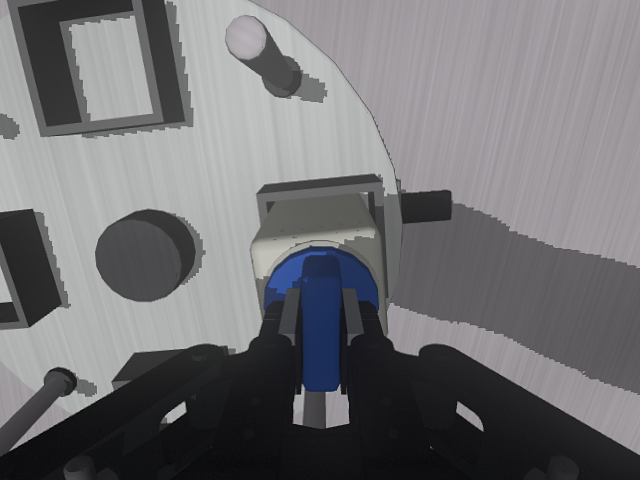

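```bash
python3 -m inch '[[0,0,0,0,0,0,5],[0,0,0,0,0,0,5],[0,0,0,0,0,0,5]]'; python3 -m inch '[[0,0,-2,0,0,0,5],[0,0,-4,0,0,0,5],[0,0,-4,0,0,0,5],[0,0,-2,0,0,0,5],[0,0,0,0,0,0,5]]'
cat > chk.py <<'E'
from h import *
from fit import *
import sys
# usage chk name x y h   (h body-top height above table)
name=sys.argv[1]; xy=(float(sys.argv[2]),float(sys.argv[3])); h=float(sys.argv[4])
st(); 
for n in ("wrist","scene","top"):
    c=shot(n); save(c,n[0]+name+".png"); 
    try: print(n); bottle([c],xy,h); carousel([c])
    except Exception as e: print(e)
E
python3 chk.py 5 .521 -.039 .16
```

```text
clock: 17.75
tcp_pos: [0.5213, -0.0396, 0.1705]
orientation: [-0.0, 0.747, -0.665, -0.0]
wrist_force: [-0.3, -0.1, -0.3]
finger_gap: 0.0499
clock: 18.25
tcp_pos: [0.523, -0.04, 0.2942]
orientation: [-0.002, 0.747, -0.665, 0.003]
wrist_force: [0.1, -0.1, -0.9]
finger_gap: 0.0501
t 18.25 tcp [ 0.523  -0.04    0.2942] x [ 0.116 -0.993  0.002] z [ 0.006 -0.001 -1.   ] yaw_x -83.3 F [ 0.1 -0.1 -0.9] gap 0.0501 q [-0.23  0.2   0.05  1.41  0.   -1.92]
wrist
body [ 0.5219 -0.0392] yaw 12.9 n 531 2542 bar [ 0.5222 -0.0409] baryaw 96.5 n 1483 sv [0.0131 0.004 ] z 0.1944
car [ 0.6316 -0.0167  0.2092] yawdeg 11.99 rms 0.0014 10046 1141
scene
body [ 0.521  -0.0371] yaw 12.8 n 261 228 bar [ 0.5226 -0.0391] baryaw 96.0 n 96 sv [0.0135 0.0042] z 0.1949
car [ 0.6326 -0.0153  0.2071] yawdeg 11.87 rms 0.0016 1352 161
top
Initial guess is outside of provided boundsfit.py:26: RuntimeWarning: Mean of empty slice.
  top=top[np.hypot(*(top[:,:2]-bar[:,:2].mean(0)).T)<.045]
  ret = um.true_divide(
fit.py:37: RuntimeWarning: Mean of empty slice.
  best=min((least_squares(g,[*bar[:,:2].mean(0),y],loss="soft_l1",f_scale=.002) for y in np.radians([-30,0,30,45])),key=lambda r:r.cost)
```

View pics/w5.png

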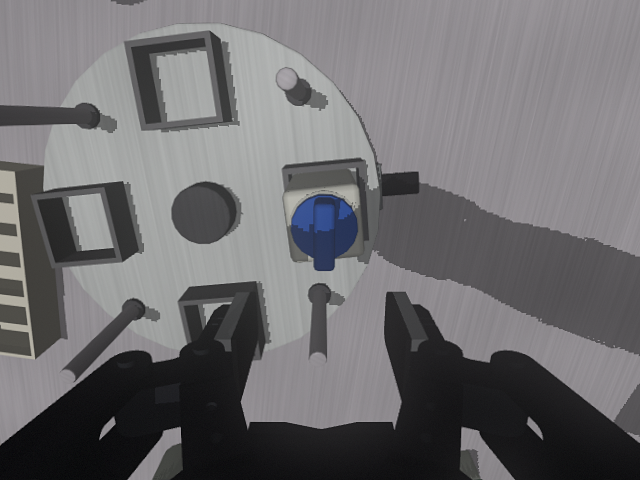

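```bash
python3 -m inch '[[-0.05,0.1,3.5,0,0,0,5],[0,0,4,0,0,0,5],[0,0,3.3,0,0,0,5],[0,0,1.3,0,0,0,5],[0,0,0,0,0,0,5]]'; python3 -m inch '[[0,0,0,0,0,0,1],[0,0,0,0,0,0,1],[0,0,0,0,0,0,1],[0,0,0,0,0,0,1],[0,0,0.1,0,0,0,1]]'; python3 tz.py; python3 -m inch '[[0,0,0,0,0,-3,1],[0,0,0,0,0,-3,1],[0,0,0,0,0,0,1]]'>/dev/null;python3 tz.py; python3 -m inch '[[0,0,0,0,0,0,5],[0,0,0,0,0,0,5],[0,0,0,0,0,0,5]]'; python3 -m inch '[[0,0,-2,0,0,0,5],[0,0,-4,0,0,0,5],[0,0,-4,0,0,0,5],[0,0,-2,0,0,0,5],[0,0,0,0,0,0,5]]'; python3 chk.py 6 .521 -.039 .16 2>/dev/null
```

```text
clock: 18.9
tcp_pos: [0.5182, -0.0388, 0.1666]
orientation: [0.001, 0.747, -0.665, -0.002]
wrist_force: [-0.2, -0.7, 0.3]
finger_gap: 0.05
clock: 19.4
tcp_pos: [0.5204, -0.0393, 0.1692]
orientation: [-0.0, 0.747, -0.665, 0.0]
wrist_force: [-1.6, 1.6, 7.0]
finger_gap: 0.0128
yaw -83.34 tz 0.086 F [-1.6  1.6  7. ] tcp [ 0.5204 -0.0393  0.1692] gap 0.0128 q6 -1.916 t 19.4
yaw -77.33 tz 0.016 F [0.1 0.8 2.1] tcp [ 0.5203 -0.0394  0.1692] gap 0.013 q6 -2.021 t 19.7
clock: 20.0
tcp_pos: [0.5202, -0.0393, 0.1688]
orientation: [0.0, 0.781, -0.625, 0.0]
wrist_force: [-0.1, -0.1, -0.3]
finger_gap: 0.0496
clock: 20.5
tcp_pos: [0.5219, -0.0397, 0.2923]
orientation: [-0.001, 0.781, -0.625, 0.003]
wrist_force: [0.1, 0.9, -0.2]
finger_gap: 0.0502
t 20.5 tcp [ 0.5219 -0.0397  0.2923] x [ 0.219 -0.976  0.003] z [ 0.006 -0.002 -1.   ] yaw_x -77.4 F [ 0.1  0.9 -0.2] gap 0.0502 q [-0.23  0.2   0.04  1.41 -0.   -2.02]
wrist
body [ 0.5213 -0.0389] yaw 14.1 n 536 2594 bar [ 0.5213 -0.0408] baryaw 102.1 n 1476 sv [0.0131 0.0039] z 0.1944
car [ 0.6314 -0.0167  0.2105] yawdeg 12.06 rms 0.0014 10463 1237
scene
body [ 0.52   -0.0367] yaw 13.7 n 264 228 bar [ 0.5218 -0.0396] baryaw 101.6 n 98 sv [0.0138 0.0042] z 0.1949
car [ 0.6325 -0.0152  0.2078] yawdeg 11.9 rms 0.0015 1372 159
top
Initial guess is outside of provided bounds
```

```bash
for i in 1 2 3; do python3 -m inch '[[0,0,0,0,0,8.5,4],[0,0,0,0,0,8.5,4],[0,0,0,0,0,8.5,4],[0,0,0,0,0,8.5,4],[0,0,0,0,0,8.5,4]]' >/dev/null; done; python3 -m inch '[[0,0,0,0,0,8.2,4],[2.02,2.67,0,0,0,0,4],[2.02,2.67,0,0,0,0,4],[2.02,2.67,0,0,0,0,4],[0,0,0,0,0,0,4]]'
python3 - <<'E'
from h import *
from fit import *
st(); c=shot("wrist"); save(c,"w7.png"); p=carousel([c])
P=cloud(c); T=P[abs(P[:,2]-.178)<.006]; m=np.hypot(T[:,0]-.5147,T[:,1]-.0605)<.03
print("post",T[m].mean(0).round(4),m.sum())
E
```

```text
clock: 22.65
tcp_pos: [0.5115, 0.0639, 0.2869]
orientation: [-0.002, 0.282, 0.959, 0.0]
wrist_force: [0.2, -0.6, 0.7]
finger_gap: 0.0403
t 22.65 tcp [0.5115 0.0639 0.2869] x [-0.84   0.542  0.004] z [-0.004  0.001 -1.   ] yaw_x 147.2 F [ 0.2 -0.6  0.7] gap 0.0403 q [-0.03  0.19  0.02  1.4   0.    0.54]
car [ 0.6321 -0.0159  0.2207] yawdeg 12.64 rms 0.0013 5918 642
post [0.5135 0.0603 0.1796] 372
```

View pics/w7.png

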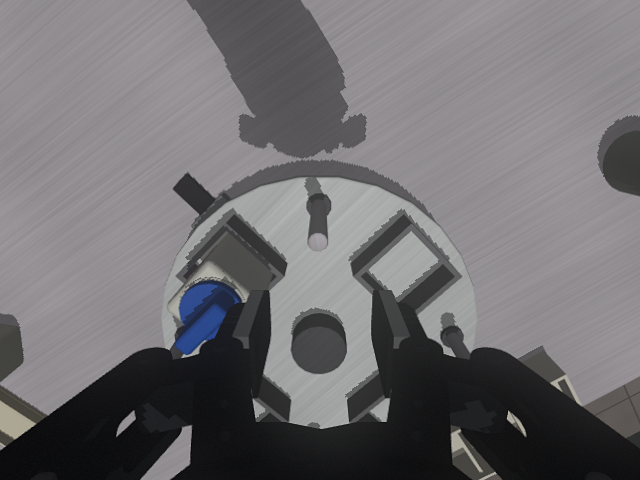

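```bash
python3 -m inch '[[-0.3,-0.15,2,0,0,0,4],[0,0,2.5,0,0,0,4],[0,0,0,0,0,0,4]]'; python3 -m inch '[[0,0,3.5,0,0,0,4],[0,0,3,0,0,0,4],[0,0,2.5,0,0,0,4],[0,0,0.4,0,0,0,4],[0,0,0,0,0,0,4]]'
```

```text
clock: 23.0
tcp_pos: [0.5123, 0.0572, 0.2396]
orientation: [-0.004, 0.285, 0.959, -0.001]
wrist_force: [0.0, -0.0, -1.2]
finger_gap: 0.04
clock: 23.5
tcp_pos: [0.5144, 0.0575, 0.1498]
orientation: [-0.001, 0.285, 0.959, -0.0]
wrist_force: [0.1, 0.5, 1.0]
finger_gap: 0.0402
```

```bash
python3 -m inch '[[0.2,0.16,0,0,0,0,4],[0,0,0,0,0,0,4]]'; python3 -m inch '[[0,0,0,0,0,0,1],[0,0,0,0,0,0,1],[0,0,0,0,0,0,1],[0,0,0,0,0,0,1],[0,0,0,0,0,0,1]]' 40;python3 tz.py
```

```text
clock: 23.7
tcp_pos: [0.515, 0.0605, 0.1515]
orientation: [0.001, 0.284, 0.959, 0.0]
wrist_force: [0.7, -0.6, 0.3]
finger_gap: 0.04
clock: 24.2
tcp_pos: [0.5145, 0.0605, 0.1508]
orientation: [0.001, 0.284, 0.959, 0.0]
wrist_force: [-0.3, 2.0, 6.1]
finger_gap: 0.0127
yaw 146.97 tz -0.025 F [-0.3  2.   6.1] tcp [0.5145 0.0605 0.1508] gap 0.0127 q6 0.538 t 24.2
```

```bash
python3 -m inch '[[-0.12,-1.83,0,0,0,-7.5,1],[-0.12,-1.83,0,0,0,-7.5,1],[-0.12,-1.83,0,0,0,-7.5,1],[-0.12,-1.83,0,0,0,-7.5,1]]'; python3 -m inch '[[-0.12,-1.83,0,0,0,-7.5,1],[-0.12,-1.83,0,0,0,-7.5,1],[-0.12,-1.83,0,0,0,-7.5,1],[-0.12,-1.83,0,0,0,-7.5,1]]'; python3 -m inch '[[-0.12,-1.83,0,0,0,-7.5,1],[-0.12,-1.83,0,0,0,-7.5,1],[-0.12,-1.83,0,0,0,-7.5,1],[-0.12,-1.83,0,0,0,-7.5,1],[0,0,0,0,0,0,1]]'; python3 tz.py
```

```text
clock: 24.6
tcp_pos: [0.4918, -0.008, 0.1508]
orientation: [0.001, 0.023, 1.0, 0.001]
wrist_force: [2.6, 4.0, 3.3]
finger_gap: 0.013
clock: 25.0
tcp_pos: [0.5071, -0.0808, 0.1508]
orientation: [0.001, -0.236, 0.972, -0.001]
wrist_force: [2.3, 0.2, 3.3]
finger_gap: 0.0131
clock: 25.5
tcp_pos: [0.5578, -0.1358, 0.1508]
orientation: [0.001, -0.478, 0.879, -0.002]
wrist_force: [-2.8, 0.5, 9.4]
finger_gap: 0.0129
yaw -122.95 tz 0.089 F [-2.8  0.5  9.4] tcp [ 0.5578 -0.1358  0.1508] gap 0.0129 q6 -1.374 t 25.5
```

```bash
python3 -m inch '[[0,0,0,0,0,0,4],[0,0,0,0,0,0,4],[0,0,0,0,0,0,4],[0,0,0,0,0,0,4]]'; python3 -m inch '[[0,0,-2,0,0,0,4],[0,0,-4,0,0,0,4],[0,0,-4,0,0,0,4],[0,0,-4,0,0,0,4],[0,0,0,0,0,0,4]]'; python3 chk.py 8 .656 -.128 .16 2>/dev/null
python3 - <<'E'
from fit import *
cs=[shot("top"),shot("scene")]
for c in cs:
  try: bottle([c],(.456,-.383),.08)
  except Exception as e: print(e)
E
```

```text
clock: 25.9
tcp_pos: [0.5546, -0.1332, 0.1496]
orientation: [-0.0, -0.477, 0.879, 0.0]
wrist_force: [0.1, -0.6, -0.4]
finger_gap: 0.0401
clock: 26.4
tcp_pos: [0.5571, -0.1342, 0.2961]
orientation: [0.003, -0.477, 0.879, -0.004]
wrist_force: [0.5, -0.8, 0.1]
finger_gap: 0.0398
t 26.4 tcp [ 0.5571 -0.1342  0.2961] x [-0.545 -0.838 -0.002] z [ 0.009 -0.004 -1.   ] yaw_x -123.0 F [ 0.5 -0.8  0.1] gap 0.0398 q [-0.38  0.29  0.18  1.44 -0.   -1.37]
wrist
body [ 0.6533 -0.1284] yaw 12.7 n 1300 1811 bar [ 0.6509 -0.1296] baryaw 10.8 n 1246 sv [0.0134 0.004 ] z 0.1943
car [ 0.6318 -0.0166  0.2062] yawdeg 11.81 rms 0.0013 6223 580
scene
body [ 0.653  -0.1269] yaw 12.4 n 253 250 bar [ 0.6534 -0.1285] baryaw 11.5 n 130 sv [0.0133 0.0044] z 0.1945
car [ 0.6324 -0.0152  0.1968] yawdeg 11.27 rms 0.0017 1348 183
top
body [ 0.6563 -0.1281] yaw 13.6 n 37 105 bar [ 0.6636 -0.1234] baryaw 179.1 n 26 sv [0.0095 0.0026] z 0.1936
car [ 0.6343 -0.016   0.1968] yawdeg 11.27 rms 0.0012 613 62
body [ 0.4554 -0.3833] yaw 50.4 n 86 173 bar [ 0.4557 -0.3821] baryaw 2.9 n 54 sv [0.0135 0.0037] z 0.112
body [ 0.454  -0.3821] yaw 51.7 n 205 275 bar [ 0.4557 -0.3841] baryaw 10.6 n 137 sv [0.0134 0.0044] z 0.1144
```

View pics/s8.png

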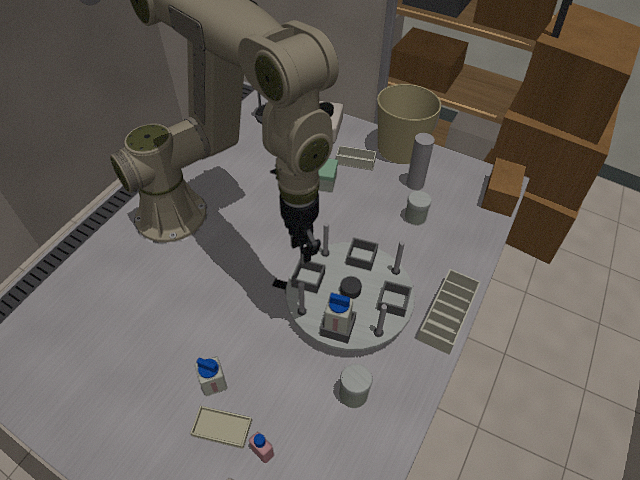

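View pics/w8.png

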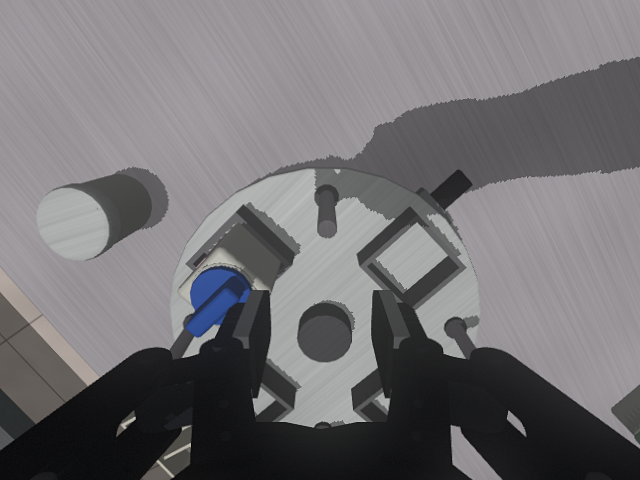

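```bash
python3 -m inch '[[4.4,-0.84,0.9,0,0,0,5],[4.4,-0.84,0.9,0,0,0,5],[4.4,-0.84,0.9,0,0,0,5],[4.4,-0.84,0.9,0,0,0,5],[4.4,-0.84,0.9,0,0,0,5]]' >/dev/null;python3 -m inch '[[4.4,-0.84,0.9,0,0,8,5],[0,0,0,0,0,8,5],[0,0,0,0,0,8,5],[0,0,0,0,0,8,5],[0,0,0,0,0,8,5]]'; python3 -m inch '[[0,0,0,0,0,8,5],[0,0,0,0,0,0,5],[0,0,0,0,0,0,5]]'
python3 - <<'E'
from fit import *
st(); c=shot("wrist"); save(c,"w9.png"); bottle([c],(.455,-.383),.08)
bottle([shot("scene")],(.455,-.383),.08)
E
```

```text
clock: 27.65
tcp_pos: [0.4525, -0.3819, 0.2338]
orientation: [-0.001, -0.144, 0.99, 0.001]
wrist_force: [-0.6, -0.3, -0.6]
finger_gap: 0.0498
clock: 27.95
tcp_pos: [0.4529, -0.3819, 0.2346]
orientation: [-0.001, -0.08, 0.997, 0.001]
wrist_force: [-0.2, 0.6, -0.2]
finger_gap: 0.0499
t 27.95 tcp [ 0.4529 -0.3819  0.2346] x [-0.987 -0.159  0.001] z [-0.001  0.001 -1.   ] yaw_x -170.9 F [-0.2  0.6 -0.2] gap 0.0499 q [-0.84  0.35  0.1   1.33 -0.   -1.  ]
body [ 0.4531 -0.3846] yaw 50.5 n 454 2170 bar [ 0.4517 -0.3848] baryaw 8.6 n 1273 sv [0.0132 0.0039] z 0.1143
body [ 0.4541 -0.3821] yaw 51.8 n 203 274 bar [ 0.4559 -0.3841] baryaw 9.0 n 140 sv [0.0136 0.0044] z 0.1135
```

View pics/w9.png

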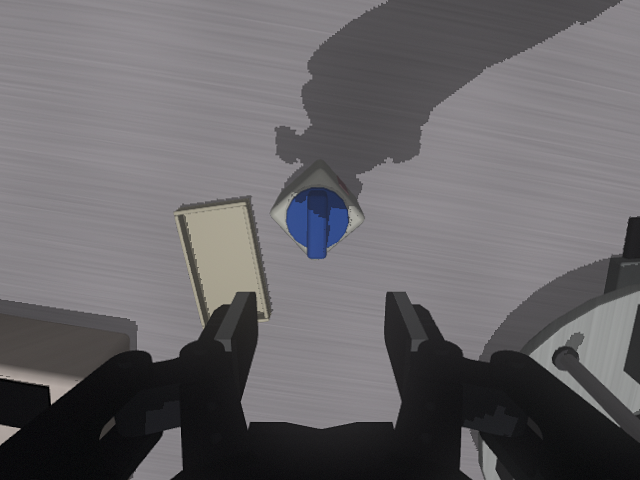

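```bash
python3 -m inch '[[0,-0.13,4.5,0,0,0,5],[0,0,4.5,0,0,0,5],[0,0,3.0,0,0,0,5],[0,0,1.5,0,0,0,5],[0,0,0.6,0,0,0,5]]'; python3 -m inch '[[0,0,0,0,0,0,1],[0,0,0,0,0,0,1],[0,0,0,0,0,0,1],[0,0,0,0,0,0,1],[0,0,0,0,0,0,1]]' 60; python3 -m inch '[[0,0,0,0,0,0,1],[0,0,0,0,0,0,1]]' 60
```

```text
clock: 28.55
tcp_pos: [0.4524, -0.3824, 0.0924]
orientation: [-0.001, -0.079, 0.997, 0.002]
wrist_force: [0.2, -0.4, -0.0]
finger_gap: 0.0499
clock: 29.05
tcp_pos: [0.4544, -0.3845, 0.0964]
orientation: [0.001, -0.078, 0.997, -0.001]
wrist_force: [0.4, 0.6, 6.5]
finger_gap: 0.0125
clock: 29.25
tcp_pos: [0.4544, -0.3846, 0.0964]
orientation: [0.001, -0.078, 0.997, -0.001]
wrist_force: [0.2, 0.4, 5.3]
finger_gap: 0.0124
```

```bash
python3 -m inch '[[0,0,-1,0,0,0,1],[0,0,-2,0,0,0,1],[0,0,-3.5,0,0,0,1],[0,0,-3.5,0,0,0,1],[0,0,-3.3,0,0,0,1]]'; python3 -m inch '[[-0.3,2.5,0,0,0,0,1],[-0.45,4,0,0,0,0,1],[-0.46,4.2,0,0,0,0,1],[-0.46,4.2,0,0,0,0,1],[-0.46,4.2,0,0,0,0,1]]';python3 -m inch '[[-0.46,4.2,0,0,0,0,1],[-0.46,4.2,0,0,0,0,1],[-0.46,4.2,0,0,0,0,1],[0,0.6,0,0,0,0,1]]';python3 -m inch '[[0,0,0,0,0,-8.5,1],[0,0,0,0,0,-8.5,1],[0,0,0,0,0,-8.5,1],[0,0,0,0,0,-8.5,1],[0,0,0,0,0,-8.5,1]]';python3 -m inch '[[0,0,0,0,0,-8.4,1],[0,0,0,0,0,0,1]]'; sed -i 's/t\[2\]-.10)/max(.105,t[2]-.09))/' held.py; python3 held.py 10; python3 tz.py
```

```text
clock: 29.75
tcp_pos: [0.453, -0.3831, 0.2291]
orientation: [-0.0, -0.078, 0.997, 0.001]
wrist_force: [1.4, -0.3, -3.0]
finger_gap: 0.0127
clock: 30.25
tcp_pos: [0.4438, -0.1898, 0.2276]
orientation: [-0.001, -0.078, 0.997, 0.0]
wrist_force: [0.6, 0.6, -2.1]
finger_gap: 0.0128
clock: 30.65
tcp_pos: [0.4361, -0.0551, 0.2279]
orientation: [-0.001, -0.081, 0.997, 0.001]
wrist_force: [-0.7, 0.2, -2.5]
finger_gap: 0.0129
clock: 31.15
tcp_pos: [0.4374, -0.0594, 0.2277]
orientation: [-0.0, -0.437, 0.9, 0.0]
wrist_force: [0.1, 0.4, -3.2]
finger_gap: 0.0125
clock: 31.35
tcp_pos: [0.4375, -0.0594, 0.2277]
orientation: [-0.0, -0.499, 0.867, 0.0]
wrist_force: [0.4, 0.1, -2.6]
finger_gap: 0.0124
t 31.35 tcp [ 0.4375 -0.0594  0.2277] x [-0.502 -0.865  0.   ] z [-0.001 -0.    -1.   ] yaw_x -120.1 F [ 0.4  0.1 -2.6] gap 0.0124 q [-0.32  0.06 -0.28  1.24 -0.   -1.36]
car [ 0.6314 -0.0151  0.194 ] yawdeg 11.12 rms 0.002 1368 229
scene body [ 0.436 -0.058] 11.4 520 stn [ 0.5186 -0.0373] diff [0.0825 0.0207]
top 0
car [ 0.631  -0.0167  0.1973] yawdeg 11.31 rms 0.0015 5607 783
wrist body [ 0.4372 -0.0603] 11.5 3931 stn [ 0.5183 -0.0393] diff [0.081  0.0211]
yaw -120.33 tz -0.034 F [-0.  -1.1 -2.3] tcp [ 0.4377 -0.0593  0.2277] gap 0.0125 q6 -1.358 t 31.5
```

View pics/w10.png

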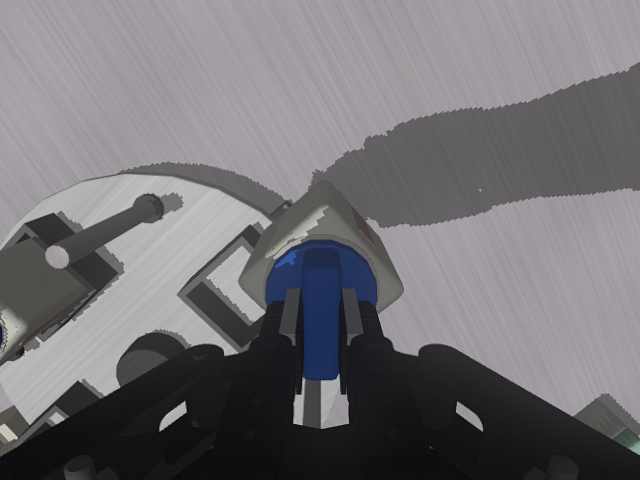

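```bash
python3 -m inch '[[-2,-2,0,0,0,0,1],[-2.5,-2.5,0,0,0,0,1],[-1.46,-1.54,0,0,0,0,1],[0,0,0,0,0,0,1],[0,0,0,0,0,0,1]]';  python3 held.py 11
```

```text
clock: 32.0
tcp_pos: [0.5197, -0.0378, 0.2272]
orientation: [-0.001, -0.499, 0.867, 0.0]
wrist_force: [-0.2, 0.7, -3.2]
finger_gap: 0.013
t 32.0 tcp [ 0.5197 -0.0378  0.2272] x [-0.503 -0.864  0.001] z [-0.002  0.    -1.   ] yaw_x -120.2 F [-0.2  0.7 -3.2] gap 0.013 q [-0.23  0.21 -0.1   1.26 -0.   -1.27]
car [ 0.6323 -0.0143  0.1894] yawdeg 10.85 rms 0.0021 1285 250
scene body [ 0.5178 -0.0363] 11.4 504 stn [ 0.5194 -0.0359] diff [0.0016 0.0003]
top 0
car [ 0.6318 -0.0158  0.2011] yawdeg 11.52 rms 0.0019 9269 2149
wrist body [ 0.5194 -0.0386] 11.4 4184 stn [ 0.5191 -0.0388] diff [-0.0004 -0.0002]
```

View pics/w11.png

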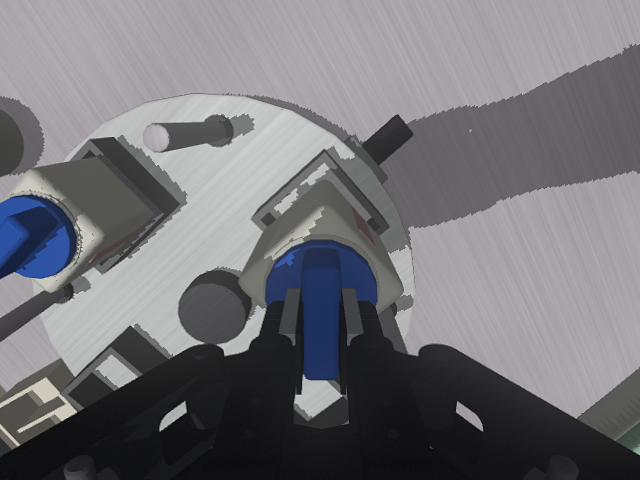

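```bash
python3 -m inch '[[0.04,-0.09,0,0,0,0,1],[0,0,1.2,0,0,0,1],[0,0,1.2,0,0,0,1],[0,0,0.6,0,0,0,1],[0,0,0.6,0,0,0,1]]';python3 -m inch '[[0,0,0.5,0,0,0,1],[0,0,0.5,0,0,0,1]]'; python3 -m inch '[[0,0,0.5,0,0,0,1],[0,0,0.5,0,0,0,1],[0,0,0.5,0,0,0,1]]'
```

```text
clock: 32.65
tcp_pos: [0.52, -0.0386, 0.1905]
orientation: [-0.001, -0.499, 0.867, 0.001]
wrist_force: [0.7, -0.3, -3.1]
finger_gap: 0.013
clock: 32.85
tcp_pos: [0.5207, -0.0387, 0.1813]
orientation: [-0.0, -0.499, 0.867, -0.0]
wrist_force: [-0.7, -0.2, -2.7]
finger_gap: 0.0129
clock: 33.15
tcp_pos: [0.5208, -0.0387, 0.1665]
orientation: [0.0, -0.499, 0.867, -0.0]
wrist_force: [0.4, 0.6, -3.1]
finger_gap: 0.0125
```

```bash
python3 -m inch '[[0,0,0.5,0,0,0,1],[0,0,0.5,0,0,0,1],[0,0,0,0,0,0,1]]'; python3 -m inch '[[0,0,0.15,0,0,0,1],[0,0,0,0,0,0,1]]'
```

```text
clock: 33.45
tcp_pos: [0.5208, -0.0388, 0.1568]
orientation: [0.0, -0.499, 0.867, -0.0]
wrist_force: [0.4, 0.1, -2.5]
finger_gap: 0.0124
clock: 33.65
tcp_pos: [0.521, -0.0389, 0.1564]
orientation: [0.0, -0.499, 0.867, -0.001]
wrist_force: [-3.1, -0.5, 4.9]
finger_gap: 0.0127
```

```bash
for i in 1 2 3 4 5 6; do python3 -m inch '[[0,0,0,0,0,3.5,1],[0,0,0,0,0,3.5,1]]' >/dev/null; python3 tz.py; done
```

```text
yaw -127.28 tz 0.084 F [-2.2 -0.7  4.3] tcp [ 0.521  -0.0389  0.1564] gap 0.0123 q6 -1.148 t 33.85
yaw -134.28 tz 0.064 F [-1.9  0.7  5.1] tcp [ 0.5211 -0.0389  0.1564] gap 0.0126 q6 -1.026 t 34.05
yaw -141.28 tz 0.053 F [-1.7 -0.   4.2] tcp [ 0.5211 -0.0389  0.1564] gap 0.0126 q6 -0.904 t 34.25
yaw -148.28 tz 0.085 F [-0.2 -0.4  4. ] tcp [ 0.5211 -0.0389  0.1564] gap 0.0124 q6 -0.782 t 34.45
yaw -155.28 tz 0.044 F [-1.7 -0.7  4.8] tcp [ 0.5212 -0.0389  0.1564] gap 0.0126 q6 -0.659 t 34.65
yaw -162.28 tz 0.052 F [-1.  -0.1  4.3] tcp [ 0.5212 -0.0389  0.1564] gap 0.0124 q6 -0.537 t 34.85
```

```bash
python3 -m inch '[[0,0,0,0,0,3,1],[0,0,0,0,0,2,1]]' >/dev/null; python3 tz.py;  python3 -m inch '[[0,0,0,0,0,3,1],[0,0,0,0,0,2,1]]' >/dev/null; python3 tz.py
```

```text
yaw -167.24 tz 0.09 F [-1.3 -0.   3.6] tcp [ 0.5212 -0.0389  0.1564] gap 0.0124 q6 -0.451 t 35.05
yaw -172.23 tz 0.119 F [-0.1  0.3  3.6] tcp [ 0.5215 -0.0389  0.1564] gap 0.0124 q6 -0.363 t 35.25
```

```bash
python3 -m inch '[[0,0,0,0,0,2,1],[0,0,0,0,0,0,1]]' >/dev/null; python3 tz.py;  python3 -m inch '[[0,0,0,0,0,2,1],[0,0,0,0,0,0,1]]' >/dev/null; python3 tz.py
```

```text
yaw -174.11 tz 0.313 F [-2.   3.5  5.3] tcp [ 0.5211 -0.038   0.1564] gap 0.0123 q6 -0.33 t 35.45
yaw -176.05 tz 0.563 F [-3.4  4.5  6.8] tcp [ 0.5206 -0.0374  0.1564] gap 0.0129 q6 -0.296 t 35.65
```

```bash
python3 -m inch '[[0,0,0,0,0,1,1],[0,0,0,0,0,0,1]]' >/dev/null; python3 tz.py; for i in 1 2; do python3 -m inch '[[0,0,0,0,0,-8,1],[0,0,0,0,0,-8,1],[0,0,0,0,0,-8,1],[0,0,0,0,0,-8,1],[0,0,0,0,0,-8,1]]' >/dev/null; python3 tz.py; done; python3 -m inch '[[0,0,0,0,0,-8,1],[0,0,0,0,0,-7,1],[0,0,0,0,0,0,1]]' >/dev/null; python3 tz.py; python3 -m inch '[[0,0,0,0,0,0,5],[0,0,0,0,0,0,5],[0,0,0,0,0,0,5]]' >/dev/null; python3 -m inch '[[0,0,-2,0,0,0,5],[0,0,-4,0,0,0,5],[0,0,-4,0,0,0,5],[0,0,-2,0,0,0,5],[0,0,0,0,0,0,5]]'; python3 chk.py 12 .521 -.039 .14 2>/dev/null
```

```text
yaw -176.99 tz 0.743 F [-3.7  5.3  7.6] tcp [ 0.5204 -0.0371  0.1564] gap 0.0122 q6 -0.279 t 35.85
yaw -136.82 tz -0.058 F [-1.8 -0.8  4.7] tcp [ 0.5212 -0.0391  0.1564] gap 0.0127 q6 -0.982 t 36.35
yaw -96.83 tz -0.091 F [-0.8  0.   4.7] tcp [ 0.5213 -0.0392  0.1564] gap 0.0124 q6 -1.68 t 36.85
yaw -82.1 tz 0.067 F [-2.4 -0.   6.2] tcp [ 0.5213 -0.039   0.1564] gap 0.0123 q6 -1.937 t 37.15
clock: 37.95
tcp_pos: [0.5224, -0.0391, 0.2787]
orientation: [-0.001, 0.754, -0.657, 0.003]
wrist_force: [0.4, 0.5, -0.3]
finger_gap: 0.0501
t 37.95 tcp [ 0.5224 -0.0391  0.2787] x [ 0.136 -0.991  0.002] z [ 0.006 -0.002 -1.   ] yaw_x -82.2 F [ 0.4  0.5 -0.3] gap 0.0501 q [-0.23  0.2   0.01  1.38 -0.   -1.94]
wrist
body [ 0.5204 -0.0424] yaw 13.3 n 1603 2490 bar [ 0.5221 -0.0421] baryaw 97.3 n 1442 sv [0.0132 0.004 ] z 0.1744
car [ 0.6324 -0.0166  0.2063] yawdeg 11.82 rms 0.0021 9944 2825
scene
body [ 0.5218 -0.0387] yaw 12.8 n 368 224 bar [ 0.5229 -0.0414] baryaw 98.4 n 97 sv [0.0137 0.0043] z 0.1754
car [ 0.6325 -0.0148  0.2002] yawdeg 11.47 rms 0.002 1309 252
top
Initial guess is outside of provided bounds
```

View pics/w12.png

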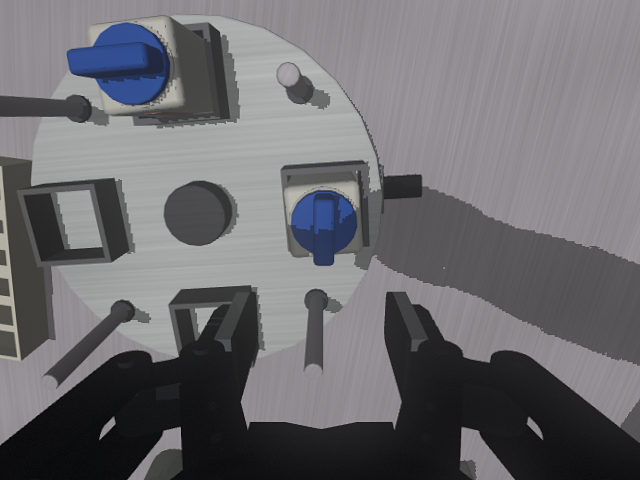

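```bash
sed -i 's/(P\[:,2\]>h-.05)/(P[:,2]>h-(.035 if .12<h<.15 else .05))/' fit.py; python3 chk.py 13 .521 -.039 .14 2>/dev/null
```

```text
t 38.1 tcp [ 0.5202 -0.0386  0.2741] x [ 0.136 -0.991 -0.   ] z [-0.001  0.    -1.   ] yaw_x -82.2 F [ 0.2 -0.7 -0.8] gap 0.0501 q [-0.23  0.2   0.    1.37 -0.   -1.94]
wrist
body [ 0.5219 -0.0403] yaw 13.1 n 344 2573 bar [ 0.5222 -0.0419] baryaw 98.0 n 1495 sv [0.0131 0.004 ] z 0.1744
car [ 0.6324 -0.0166  0.2067] yawdeg 11.84 rms 0.0021 10329 2972
scene
body [ 0.5211 -0.0384] yaw 12.7 n 167 226 bar [ 0.5227 -0.0406] baryaw 97.4 n 98 sv [0.0137 0.0042] z 0.1747
car [ 0.6325 -0.0147  0.1996] yawdeg 11.44 rms 0.0021 1292 252
top
Initial guess is outside of provided bounds
```

```bash
python3 -m inch '[[0.15,-0.1,3.5,0,0,0,5],[0,0,4,0,0,0,5],[0,0,3,0,0,0,5],[0,0,1.2,0,0,0,5],[0,0,0,0,0,0,5]]'; python3 -m inch '[[0,0,0,0,0,0,1],[0,0,0,0,0,0,1],[0,0,0,0,0,0,1],[0,0,0,0,0,0,1],[0,0,0.1,0,0,0,1]]'; python3 tz.py; python3 -m inch '[[0,0,0,0,0,-3,1],[0,0,0,0,0,-3,1],[0,0,0,0,0,0,1]]'>/dev/null;python3 tz.py; python3 -m inch '[[0,0,0,0,0,0,5],[0,0,0,0,0,0,5],[0,0,0,0,0,0,5]]'; python3 -m inch '[[0,0,-2,0,0,0,5],[0,0,-4,0,0,0,5],[0,0,-4,0,0,0,5],[0,0,-2,0,0,0,5],[0,0,0,0,0,0,5]]'; python3 chk.py 14 .521 -.039 .14 2>/dev/null
```

```text
clock: 38.75
tcp_pos: [0.5201, -0.0397, 0.1561]
orientation: [0.001, 0.754, -0.657, -0.002]
wrist_force: [-0.5, -0.0, 0.4]
finger_gap: 0.05
clock: 39.25
tcp_pos: [0.5226, -0.0405, 0.16]
orientation: [-0.0, 0.754, -0.657, 0.002]
wrist_force: [-5.8, -1.4, 18.7]
finger_gap: 0.0125
yaw -82.14 tz 0.002 F [-5.8 -1.4 18.7] tcp [ 0.5226 -0.0405  0.16  ] gap 0.0125 q6 -1.938 t 39.25
yaw -76.08 tz 0.077 F [-4.7 -1.3 12.5] tcp [ 0.5227 -0.0406  0.16  ] gap 0.0125 q6 -2.044 t 39.55
clock: 39.85
tcp_pos: [0.522, -0.04, 0.1573]
orientation: [-0.0, 0.787, -0.617, 0.0]
wrist_force: [-0.0, -0.4, -0.3]
finger_gap: 0.0498
clock: 40.35
tcp_pos: [0.5236, -0.0404, 0.2806]
orientation: [-0.001, 0.787, -0.617, 0.003]
wrist_force: [0.4, 0.4, 0.0]
finger_gap: 0.0503
t 40.35 tcp [ 0.5236 -0.0404  0.2806] x [ 0.24  -0.971  0.003] z [ 0.006 -0.001 -1.   ] yaw_x -76.1 F [0.4 0.4 0. ] gap 0.0503 q [-0.23  0.2   0.02  1.38 -0.   -2.04]
wrist
body [ 0.5212 -0.0405] yaw 12.5 n 338 2414 bar [ 0.5222 -0.0421] baryaw 103.6 n 1381 sv [0.0131 0.0039] z 0.1745
car [ 0.6324 -0.0167  0.2096] yawdeg 12.01 rms 0.0021 10409 2782
scene
body [ 0.521  -0.0382] yaw 12.5 n 176 223 bar [ 0.5225 -0.0412] baryaw 103.8 n 94 sv [0.0139 0.0042] z 0.1746
car [ 0.6324 -0.0147  0.2021] yawdeg 11.58 rms 0.0021 1307 249
top
Initial guess is outside of provided bounds
```

```bash
for i in 1 2 3; do python3 -m inch '[[0,0,0,0,0,8.5,4],[0,0,0,0,0,8.5,4],[0,0,0,0,0,8.5,4],[0,0,0,0,0,8.5,4],[0,0,0,0,0,8.5,4]]' >/dev/null; done; python3 -m inch '[[0,0,0,0,0,8.5,4],[2.04,2.67,0,0,0,0.5,4],[2.04,2.67,0,0,0,0,4],[2.04,2.67,0,0,0,0,4],[0,0,0,0,0,0,4]]';python3 -m inch '[[0,0,0,0,0,0,4],[0,0,0,0,0,0,4]]'
python3 - <<'E'
from h import *
from fit import *
st(); c=shot("wrist"); save(c,"w15.png"); p=carousel([c])
P=cloud(c); T=P[abs(P[:,2]-.178)<.006]; m=np.hypot(T[:,0]-.5147,T[:,1]-.0605)<.03
print("post",T[m].mean(0).round(4),m.sum())
E
```

```text
clock: 42.5
tcp_pos: [0.5116, 0.0635, 0.2754]
orientation: [-0.002, 0.279, 0.96, 0.0]
wrist_force: [0.2, -0.1, -0.4]
finger_gap: 0.0401
clock: 42.7
tcp_pos: [0.5129, 0.0599, 0.2762]
orientation: [-0.001, 0.281, 0.96, -0.0]
wrist_force: [-1.0, -0.3, 0.4]
finger_gap: 0.0399
t 42.7 tcp [0.5129 0.0599 0.2762] x [-0.842  0.54   0.001] z [-0.002 -0.    -1.   ] yaw_x 147.3 F [-1.  -0.3  0.4] gap 0.0399 q [-0.04  0.19 -0.01  1.38 -0.    0.53]
car [ 0.6328 -0.016   0.2011] yawdeg 11.52 rms 0.002 6517 1546
post [0.5154 0.0631 0.1797] 403
```

```bash
python3 -m inch '[[-0.1,0.3,2,0,0,0,4],[0,0,3.5,0,0,0,4],[0,0,3.5,0,0,0,4],[0,0,3,0,0,0,4],[0,0,0.5,0,0,0,4]]';python3 -m inch '[[0,0,0,0,0,0,4]]'; python3 -m inch '[[0,0,0,0,0,0,1],[0,0,0,0,0,0,1],[0,0,0,0,0,0,1],[0,0,0,0,0,0,1],[0,0,0,0,0,0,1]]' 40;python3 tz.py
```

```text
clock: 43.25
tcp_pos: [0.513, 0.0614, 0.1485]
orientation: [-0.003, 0.282, 0.959, -0.001]
wrist_force: [-1.1, 0.1, -0.3]
finger_gap: 0.04
clock: 43.35
tcp_pos: [0.5151, 0.0616, 0.1517]
orientation: [-0.001, 0.282, 0.96, -0.0]
wrist_force: [-0.4, 0.2, 0.6]
finger_gap: 0.0402
clock: 43.85
tcp_pos: [0.5172, 0.0622, 0.1543]
orientation: [0.002, 0.281, 0.96, 0.0]
wrist_force: [-0.1, -0.7, 5.8]
finger_gap: 0.0124
yaw 147.36 tz -0.079 F [-0.1 -0.7  5.8] tcp [0.5172 0.0622 0.1543] gap 0.0124 q6 0.536 t 43.85
```

```bash
python3 -m inch '[[-0.12,-1.83,0,0,0,-7.5,1],[-0.12,-1.83,0,0,0,-7.5,1],[-0.12,-1.83,0,0,0,-7.5,1],[-0.12,-1.83,0,0,0,-7.5,1]]'; python3 -m inch '[[-0.12,-1.83,0,0,0,-7.5,1],[-0.12,-1.83,0,0,0,-7.5,1],[-0.12,-1.83,0,0,0,-7.5,1],[-0.12,-1.83,0,0,0,-7.5,1]]'; python3 -m inch '[[-0.12,-1.83,0,0,0,-7.5,1],[-0.12,-1.83,0,0,0,-7.5,1],[-0.12,-1.83,0,0,0,-7.5,1],[-0.12,-1.83,0,0,0,-7.5,1],[0,0,0,0,0,0,1]]'; python3 tz.py
```

```text
clock: 44.25
tcp_pos: [0.4932, -0.0057, 0.1542]
orientation: [0.001, 0.02, 1.0, 0.001]
wrist_force: [-2.6, 4.8, 10.2]
finger_gap: 0.0125
clock: 44.65
tcp_pos: [0.5077, -0.0792, 0.1542]
orientation: [-0.001, -0.239, 0.971, -0.001]
wrist_force: [-5.4, -3.8, 10.5]
finger_gap: 0.0125
clock: 45.15
tcp_pos: [0.5604, -0.1354, 0.1543]
orientation: [-0.0, -0.48, 0.877, -0.004]
wrist_force: [-5.6, -7.4, 9.4]
finger_gap: 0.0128
yaw -122.63 tz -0.029 F [-5.6 -7.4  9.4] tcp [ 0.5604 -0.1354  0.1543] gap 0.0128 q6 -1.375 t 45.15
```

```bash
python3 -m inch '[[0,0,0,0,0,0,4],[0,0,0,0,0,0,4],[0,0,0,0,0,0,4],[0,0,0,0,0,0,4]]'; python3 -m inch '[[0,0,-2,0,0,0,4],[0,0,-4,0,0,0,4],[0,0,-4,0,0,0,4],[0,0,-4,0,0,0,4],[0,0,0,0,0,0,4]]'; python3 -m inch '[[4.5,0,0,0,0,0,4],[4.5,0,0,0,0,0,4],[3,0,0,0,0,0,4],[0,0,0,0,0,0,4],[0,0,0,0,0,0,4]]'; python3 chk.py 16 .656 -.128 .14 2>/dev/null; python3 chk.py 17 .744 .007 .16 2>/dev/null
```

```text
clock: 45.55
tcp_pos: [0.5579, -0.1307, 0.1522]
orientation: [-0.0, -0.48, 0.877, 0.0]
wrist_force: [-0.5, -0.0, -0.1]
finger_gap: 0.0398
clock: 46.05
tcp_pos: [0.5603, -0.1317, 0.2986]
orientation: [0.003, -0.48, 0.877, -0.004]
wrist_force: [0.4, -0.2, 0.4]
finger_gap: 0.0399
clock: 46.55
tcp_pos: [0.4931, -0.2324, 0.2919]
orientation: [0.0, -0.479, 0.878, 0.0]
wrist_force: [-0.0, 0.2, 0.1]
finger_gap: 0.04
t 46.55 tcp [ 0.4931 -0.2324  0.2919] x [-0.541 -0.841 -0.   ] z [-0.     0.001 -1.   ] yaw_x -122.7 F [-0.   0.2  0.1] gap 0.04 q [-0.59  0.25  0.1   1.43  0.   -1.59]
wrist
Initial guess is outside of provided bounds
scene
body [ 0.6545 -0.1257] yaw 11.9 n 149 246 bar [ 0.6558 -0.1275] baryaw 12.5 n 124 sv [0.0132 0.0044] z 0.1745
car [ 0.6323 -0.0147  0.1996] yawdeg 11.44 rms 0.0019 1313 240
top
body [ 0.6574 -0.1273] yaw 11.9 n 44 179 bar [ 0.6572 -0.1272] baryaw 13.2 n 68 sv [0.0128 0.004 ] z 0.1724
car [ 0.6347 -0.0159  0.2003] yawdeg 11.47 rms 0.0016 690 120
t 46.7 tcp [ 0.4938 -0.2313  0.292 ] x [-0.538 -0.843 -0.   ] z [-0.  0. -1.] yaw_x -122.6 F [-0.  -0.6  0. ] gap 0.0402 q [-0.59  0.25  0.1   1.43  0.   -1.59]
wrist
Initial guess is outside of provided bounds
scene
body [0.7473 0.0063] yaw 10.4 n 239 253 bar [0.7477 0.0032] baryaw 99.9 n 104 sv [0.0141 0.0041] z 0.1946
car [ 0.6322 -0.0146  0.1998] yawdeg 11.45 rms 0.002 1310 240
top
body [0.7496 0.0046] yaw 11.8 n 68 197 bar [0.7479 0.0047] baryaw 97.7 n 62 sv [0.0133 0.0035] z 0.1934
car [ 0.6348 -0.0159  0.2007] yawdeg 11.5 rms 0.0017 689 130
```

View pics/s17.png

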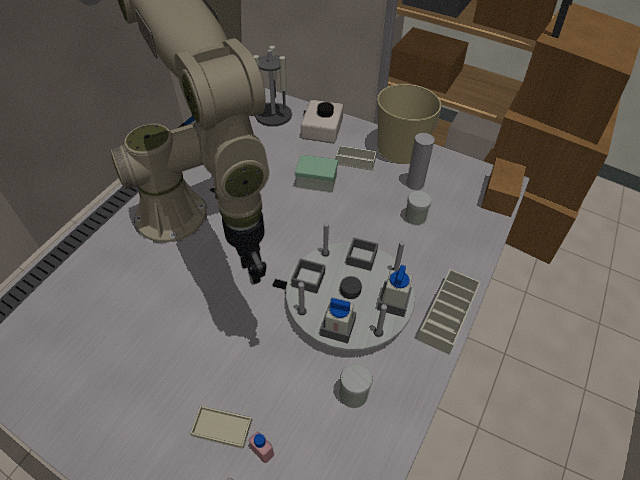

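View pics/t17.png

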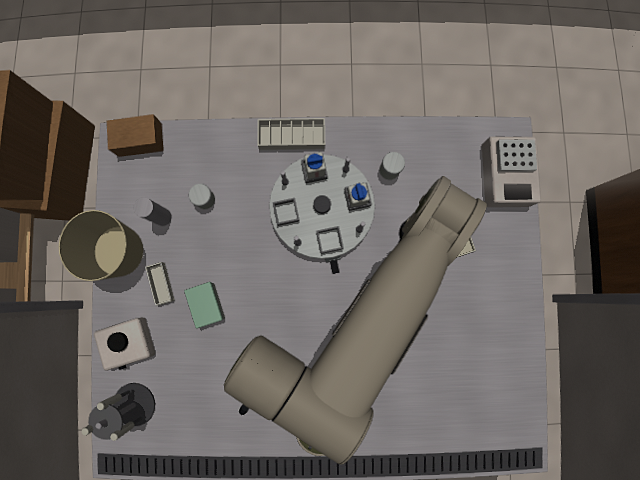

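```bash
python3 -c "
from workcell import workorder
print(workorder.hand_in())"
```

```text
the job is handed in; nothing more can be done
None
```

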